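Set up the ear-defender rail on the shop counter

TASK

Set up the display rail on the counter: stand the loose centre support in the lipped seat in the middle of the base so that its eye lines up with the eyes of the two end brackets, then slide the round rail through all three eyes until its square head is up against an end bracket. Then hang every pair of ear defenders over the rail by its headband, between the end brackets, one cup on each side of the rail and clear of the counter. Leave the carton, the box of bolts and the spray can where they stand.

Things in the scene. Friction and masses are not known exactly. Their poses are not given: they have to be found in the camera images.
- seat (a point): Middle of the seat on the display base, on the base plate's top, 10 mm above the counter. The base is fixed: a grey steel plate 112 (x) x 400 (y) x 10 mm; the line of the eyes is parallel to this point's y axis, z is up. The seat is flat, 80 mm (x) by 84 mm (y), fenced by four lips about 9 mm high that lean outward.
- eye_right (a point): Centre of the bore of the fixed end bracket at y = -150 mm of the seat, 205 mm above the counter. Post 30 mm wide (x), 10 mm thick (y); on it a square eye plate 44 x 44 mm, 12 mm thick along y, bore 25 mm in diameter along y. Axes as the seat's.
- eye_left (a point): The same for the fixed end bracket at y = +150 mm of the seat.
- support_eye (a point): Bore centre of the loose steel centre support (500 to 720 g), which starts upright: foot 76 (x) x 80 (y) x 8 mm, post 30 mm wide (x), 10 mm thick (y), square eye plate 44 mm wide (x), 44 mm high, 12 mm thick (y), bore 25 mm along y. This point is 195 mm above the foot's underside, 22 mm below the top edge. z is up; the same turned end for end.
- rail_head (a point): On the loose rail's axis at the inner face of its head. A steel rod 16 mm in diameter (160 to 260 g) runs 345 mm from here along this point's x axis to its nose; a black square head 30 x 30 mm, 40 mm long, on the -x side cannot pass the bores. It starts lying on the counter, head to the robot's right, axis 15 mm up at the head and 8 mm at the nose.
- rail_tip (a point): The end of the rail's nose, on the axis, 345 mm from rail_head; the last 10 mm taper. Axes as rail_head's.
- ear1_crown (a point): Middle of the crown pad of a pair of ear defenders (2 to 4 alike; None if absent): a rigid arch 163 mm across (x), 151 mm high, 200 g, standing on its cups at the start. Pad 60 (x) x 30 (y) x 16 mm, on top; this point is 143 mm above the cups' undersides. Arms slope down to two cups 76 mm high, 54 mm wide (y), 82 mm apart along x. z is up; the same turned end for end.
- ear2_crown (a point): Middle of the crown pad of a pair of ear defenders, like ear1; None if absent.
- ear3_crown (a point): Middle of the crown pad of a pair of ear defenders, like ear1; None if absent.
- ear4_crown (a point): Middle of the crown pad of a pair of ear defenders, like ear1; None if absent.
- carton: Bystander: closed white screw carton 75 x 120 x 55 mm; origin under its middle.
- bolt_box: Bystander: open cardboard box of bolts 80 x 130 x 55 mm; origin under its middle.
- spray_can: Bystander: upright spray can 60 mm in diameter, 170 mm high; origin under its middle.
Things that resemble listed ones, but are neither listed nor needed, are in the scene too. Leave any blue or red look-alike of the part that bears ear1_crown alone.

How it is judged (in metres and radians):
On the way, in this order (a step that is already met when the one before it is completed fails the run):
1. the centre support stands in its seat, its eye in line with the end brackets (x of support_eye in the frame of seat between -0.006 and 0.006 m and y of support_eye in the frame of seat between -0.006 and 0.006 m and z of support_eye in the frame of seat between 0.19 and 0.2 m and angle between support_eye's own z axis and vertical below 0.06 rad and angle between the y axis of support_eye and the y axis of seat, either way round below 0.12 rad), for 0.2 s.
2. the rail passes through all three eyes with its head against an end bracket (all of step 1 and x of rail_head in the frame of seat between -0.008 and 0.008 m and z of rail_head in the frame of seat between 0.185 and 0.201 m and angle between the x axis of rail_head and the y axis of seat, either way round below 0.05 rad and ((y of rail_head in the frame of seat between -0.163 and -0.15 m and y of rail_tip in the frame of seat between 0.17 and 0.2 m) or (y of rail_head in the frame of seat between 0.15 and 0.163 m and y of rail_tip in the frame of seat between -0.2 and -0.17 m))), for 0.2 s.
At the end, for the whole second after the job is handed in: Support upright in its seat (eye within 6 mm); rail through all three eyes, head within 7 mm of an end bracket; every pair of ear defenders hangs from its crown on the rail between the end brackets, within 35 mm of centred, tilted and turned less than 0.4 rad; all released (all of step 2 and x of ear1_crown in the frame of seat between -0.035 and 0.035 m and y of ear1_crown in the frame of seat between -0.14 and 0.14 m and z of ear1_crown in the frame of seat between 0.198 and 0.222 m and angle between each of ear1_crown, ear2_crown, ear3_crown, ear4_crown's own z axis and vertical below 0.4 rad and angle between the y axis of each of ear1_crown, ear2_crown, ear3_crown, ear4_crown and the y axis of seat, either way round below 0.4 rad and x of ear2_crown in the frame of seat between -0.035 and 0.035 m and y of ear2_crown in the frame of seat between -0.14 and 0.14 m and z of ear2_crown in the frame of seat between 0.198 and 0.222 m and x of ear3_crown in the frame of seat between -0.035 and 0.035 m and y of ear3_crown in the frame of seat between -0.14 and 0.14 m and z of ear3_crown in the frame of seat between 0.198 and 0.222 m and x of ear4_crown in the frame of seat between -0.035 and 0.035 m and y of ear4_crown in the frame of seat between -0.14 and 0.14 m and z of ear4_crown in the frame of seat between 0.198 and 0.222 m); the robot touches nothing.
It fails at once if the carton is pushed more than 40 mm or tipped over (distance of carton from where it was at the start of the episode above 0.04 m or angle between carton's own z axis and vertical above 0.6 rad).
It fails at once if the box of bolts is pushed more than 40 mm or tipped over (distance of bolt_box from where it was at the start of the episode above 0.04 m or angle between bolt_box's own z axis and vertical above 0.6 rad).
It fails at once if the spray can is pushed more than 40 mm or tipped over (distance of spray_can from where it was at the start of the episode above 0.04 m or angle between spray_can's own z axis and vertical above 0.6 rad).
Of ear1, ear2, ear3, ear4 only 2 to 4 are there at a start; the rules pass over those that are not, and their reading is None.
At some moment in a run one of rail may be knocked a few centimetres aside while the robot is not near it.
It also fails if it takes over 210 s, if anything falls off the work surface, if the arm or the gripper's body presses on something with over 40 N, if the wrist force passes 120 N, or if a joint passes its speed limit or range.

ROBOT

A 6-joint arm with a two-finger parallel gripper is mounted at the origin on the work surface. World frame = base frame: x ahead of the robot, y to its left, z up, the work surface at z = 0. Lengths are in m, angles in degrees, forces in N, time in s.
With the tool pointing down it reaches from about 0.35 to 0.875 m from the base axis. Payload 4.2 kg.
Tool frame: the origin (TCP) lies at the very end of the fingers, on their centre line; the grasp point (between the pads) lies 19 mm behind it (tcp_to_grasp is the z of the grasp point in the tool frame, in m); z points along the fingers, y is the direction in which the jaws open and shut (so a half turn about z gives the same grasp; the last joint's range is limited). The gripper opens to 87 mm and grips with 3 to 60 N. Pads are 19 mm wide; open, the fingers measure 117 mm over their backs; the gripper's body (75 mm by 190 mm) begins 51 mm behind the grasp point.
Start: joints at [-53.423, 22.042, 0.453, 0, -68.411, -14.817], TCP at [0.232, -0.58, 0.223] pointing down, gripper open.
Joint ranges: [-179.83, 179.83], [-69.29, 118.12], [-61.27, 80.66], [-181.25, 117.63], [-171.15, -9.14], [-177.46, 177.46]. Speed limits (degrees/s): [159.86, 159.86, 180, 180, 180, 180].

INTERFACE

Orientations are given as a 3x3 rotation matrix whose columns are the frame's x, y, z axes.
In Python, from station import sense, capture, camera_params, finish_job, tcp_to_grasp gives the robot as it stands.
- The arm moves only by the shell command python3 -m inch 'ROWS'. ROWS is JSON, a list of rows, each an object of numbers: "jaw": the closure in counts, from 0 (fully open) to 255 (shut); "x", "y", "z": the shift along the world's x, y, z normalised to -1 to 1, where 1 is 0.06 m; "ax", "ay", "az": the turn, a rotation vector about the world's x, y, z normalised to -1 to 1, where 1 is 10 degrees. A call has 1 to 12 rows; each row shifts and turns the pose as measured when the row begins; what a row does not reach is not made up. A row lasts 1/8 s, in which the tool goes at most 62.5 mm and 10.7 degrees, less where a joint would pass 70% of its speed; a pose out of reach is approached as far as the arm can. A call with a number of a shift or a turn outside -1 to 1 is refused whole. A call with a gripper value outside its range is refused whole. The fingers move at their own pace and stop on an object; the grip force is fixed at half the most. Time passes only in rows, so rows that do not move let the fingers close. It gives the time, the measured TCP pose, the force and the opening at its end, in the units of the state.
- sense(): the state, without advancing time (a new reading comes with each control period).
- capture(name): name is "scene" or "top"; returns the picture (384x512x3 uint8, red, green, blue); there is no depth.
- camera_params(name): a dict with "vfov" (degrees; the focal length in pixels is half the picture's height over the tangent of half this angle, whatever the lens; pixels are square), "cx", "cy" (the principal point, pixels), "R" (3x3) and "t" (3): a world point X has camera coordinates R X + t. Camera axes: x right, y down, z forward; pixel columns grow to the right and rows downward; lengths in m; the calibration is good to about 2 mm. A picture is of the moment at which its call begins. camera_params takes no time and is no camera call.
- finish_job(): hands the job in, once; it reports no verdict.
The state is a dict: "time_s": time; "joints": joint angles; "joint_velocities": joint speeds; "effort": joint torques, N m; "tcp_pos": TCP position; "ee_rot": TCP orientation; "wrist_force": force on the tool from outside, world axes, zero at the start; "moment": the same for the moment, N m; "gripper_width": opening from 0.0 (shut) to 1.0 (fully open).
Only numpy, scipy, OpenCV 4.12 (cv2) and the standard library are available. Lean on these libraries where they do the work, as an engineer would, in place of code of your own. Each camera call takes 0.05 s, during which the arm holds its last target.

## Working session

There is one attempt and no reset: what is moved stays moved. The work goes in short steps, Python scripts to look and compute and a shell command to move; the robot and the scene stay as the last step left them, time stands still between calls to the robot, and variables do not carry over. Pictures are saved under pics/ and viewed, and the job is handed in when it is done.

```bash
ls; mkdir -p pics; python3 - <<'E'
from station import *
import cv2
s=sense(); print(s, tcp_to_grasp)
for n in ("scene","top"):
    im=capture(n); cv2.imwrite(f"pics/{n}0.png",im[:,:,::-1]); 
    big=cv2.resize(im,(800,600),interpolation=cv2.INTER_CUBIC); cv2.imwrite(f"pics/{n}0b.png",big[:,:,::-1])
    print(n,camera_params(n))
E
```

```text
pics
{'time_s': 0.0, 'joints': array([-5.34223709e+01,  2.20919966e+01,  3.77920279e-01, -3.04301413e-02,
       -6.84111621e+01, -1.48176553e+01]), 'joint_velocities': array([-0.02306689,  0.00231155, -0.01733375,  0.04434861, -0.03765615,
        0.02146052]), 'effort': array([-2.36242045e-05, -3.90667248e+01,  1.87398577e+01,  4.21968877e+00,
        1.09927281e-02, -1.90847627e-04]), 'tcp_pos': array([ 0.23150084, -0.57987722,  0.22143017]), 'ee_rot': array([[-9.28817624e-01, -3.70536100e-01, -9.05940984e-04],
       [-3.70537198e-01,  9.28815366e-01,  2.04957352e-03],
       [ 8.20109288e-05,  2.23936484e-03, -9.99997489e-01]]), 'wrist_force': array([ 0.64988748, -0.211442  , -0.07024588]), 'moment': array([ 0.01172015, -0.02259963,  0.07610334]), 'gripper_width': 0.9953272929770649} -0.0187
scene {'vfov': 42.240096558001426, 'cx': 262.31527741431574, 'cy': 201.77788199611464, 'R': array([[-0.00781408,  0.99993091, -0.00878176],
       [ 0.85285042,  0.00207898, -0.52215117],
       [-0.52209683, -0.01156966, -0.85280774]]), 't': array([ 0.03567127, -0.44802895,  2.30186929])}
top {'vfov': 57.76682853461157, 'cx': 256.4425075632243, 'cy': 193.42879985923, 'R': array([[ 0.01043016, -0.99988561,  0.01095316],
       [-0.98223606, -0.01229722, -0.18724609],
       [ 0.18735937, -0.00880558, -0.98225197]]), 't': array([-0.03795592,  0.60921257,  1.05410791])}
```

View pics/scene0b.png

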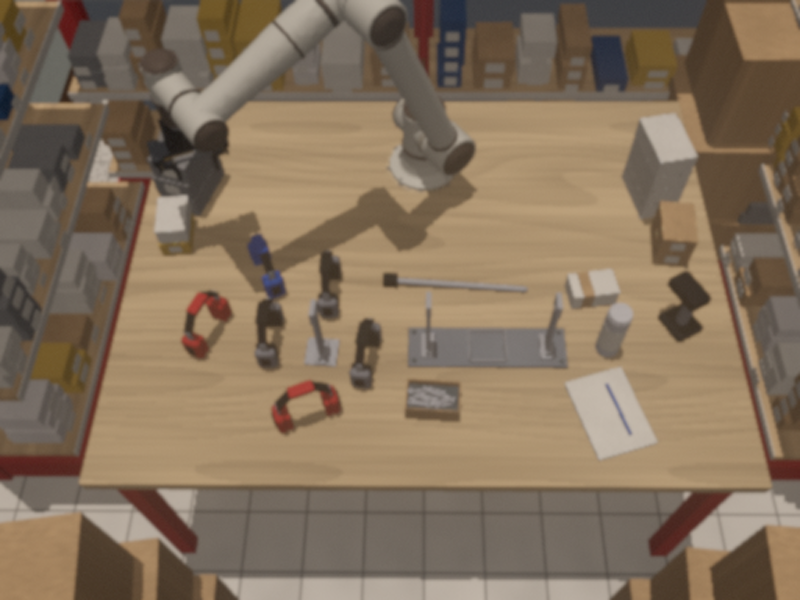

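View pics/top0b.png

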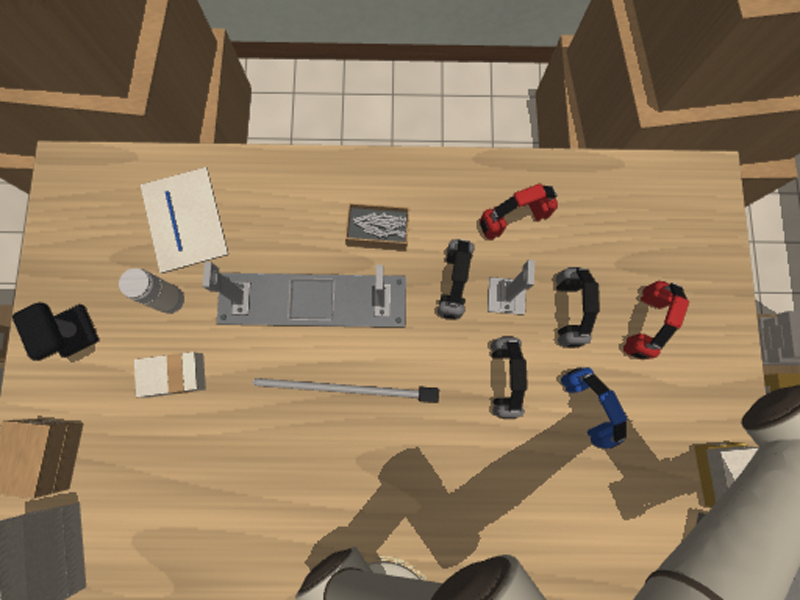

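```bash
cat > h.py <<'E'
import numpy as np, cv2
from station import *
def cam(n):
    p=camera_params(n); f=192/np.tan(np.radians(p['vfov']/2)); return f,p['cx'],p['cy'],np.array(p['R']),np.array(p['t'])
def proj(n,X):
    f,cx,cy,R,t=cam(n); c=R@np.array(X,float)+t; return np.array([cx+f*c[0]/c[2],cy+f*c[1]/c[2]])
def ray(n,uv):
    f,cx,cy,R,t=cam(n); d=R.T@np.array([(uv[0]-cx)/f,(uv[1]-cy)/f,1.]); return -R.T@t,d/np.linalg.norm(d)
def at(n,uv,z):
    o,d=ray(n,uv); return o+d*(z-o[2])/d[2]
def tri(uvt,uvs):
    o1,d1=ray('top',uvt);o2,d2=ray('scene',uvs)
    A=np.stack([d1,-d2],1); k=np.linalg.lstsq(A,o2-o1,rcond=None)[0]
    p,q=o1+k[0]*d1,o2+k[1]*d2; return (p+q)/2,np.linalg.norm(p-q)
def snap(n,name,box=None):
    im=capture(n)[:,:,::-1].copy(); cv2.imwrite(f'pics/{name}_raw.png',im)
    if box:
        x0,y0,x1,y1=box; im=im[y0:y1,x0:x1]
    s=min(800/im.shape[1],600/im.shape[0]); im=cv2.resize(im,None,fx=s,fy=s,interpolation=cv2.INTER_CUBIC)
    im=im[:600,:800]; cv2.imwrite(f'pics/{name}.png',im); return s
E
python3 - <<'E'
from h import *
for n,b,nm in (('top',(130,160,270,215),'c1'),('top',(275,140,435,270),'c2'),('scene',(150,150,370,250),'c3')):
    im=cv2.imread(f'pics/{n}0.png')[b[1]:b[3],b[0]:b[2]]; s=min(800/im.shape[1],600/im.shape[0]); print(nm,s)
    cv2.imwrite(f'pics/{nm}.png',cv2.resize(im,None,fx=s,fy=s,interpolation=cv2.INTER_CUBIC)[:600,:800])
E
```

```text
c1 5.714285714285714
c2 4.615384615384615
c3 3.6363636363636362
```

View pics/c1.png

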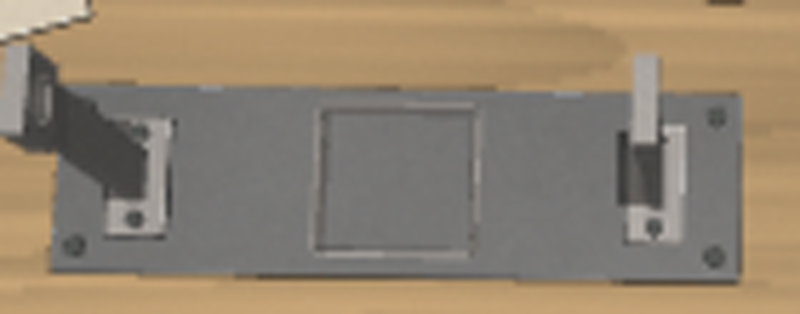

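View pics/c2.png

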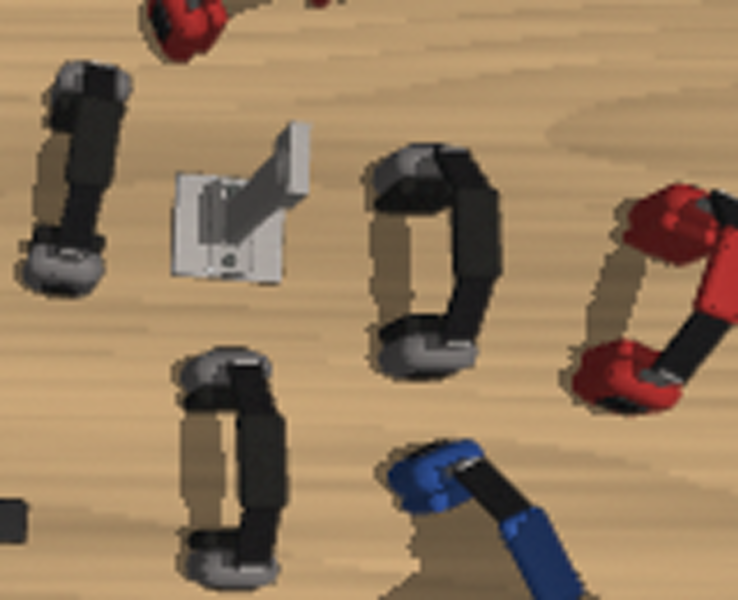

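View pics/c3.png

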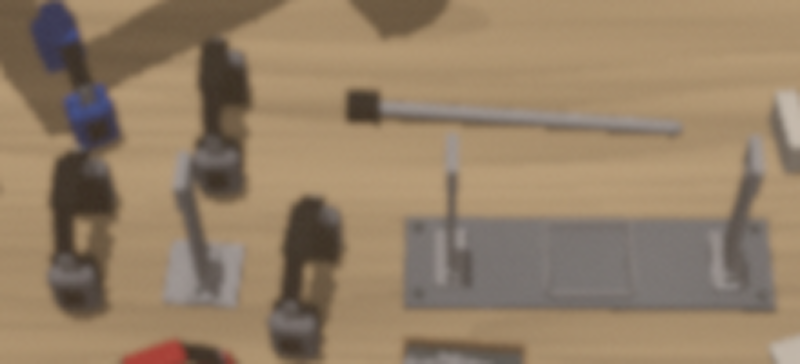

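```bash
python3 - <<'E'
from h import *
np.set_printoptions(precision=4,suppress=True)
f1=lambda u,v:(130-0.41+u/5.714,160-0.41+v/5.714)
f2=lambda u,v:(275-0.39+u/4.615,140-0.39+v/4.615)
c=[at('top',f1(*p),0.01)[:2] for p in ((55,86),(741,95),(738,282),(52,270))]
print('corners',c,'mean',np.mean(c,0)); 
for i in range(4): d=c[(i+1)%4]-c[i]; print(np.linalg.norm(d),np.degrees(np.arctan2(d[1],d[0])))
c=[at('top',f1(*p),0.012)[:2] for p in ((318,106),(478,104),(472,254),(314,252))]
print('seat',c,np.mean(c,0))
print('rb top',at('top',f1(633,55),.227),at('top',f1(660,55),.227),at('top',f1(633,143),.227),at('top',f1(660,143),.227))
print('lb top',at('top',f1(8,45),.227),at('top',f1(28,45),.227),at('top',f1(22,135),.227),at('top',f1(0,135),.227))
print('sup foot',[at('top',f2(*p),.008)[:2] for p in ((177,171),(290,180),(280,284),(172,276))])
print('sup eye top',[at('top',f2(*p),.217)[:2] for p in ((290,123),(310,126),(307,200),(288,193))])
# masks for dark
im=cv2.imread('pics/top0.png'); hsv=cv2.cvtColor(im,cv2.COLOR_BGR2HSV)
m=((hsv[...,2]<70)&(hsv[...,1]<80)).astype(np.uint8)
n,l,st,ce=cv2.connectedComponentsWithStats(m)
for i in range(1,n):
    if st[i,4]>60 and 150<ce[i][1]<300: print(st[i],ce[i])
b=(0,180,75,240);cr=im[b[1]:b[3],b[0]:b[2]];cv2.imwrite('pics/c4.png',cv2.resize(cr,None,fx=8,fy=8,interpolation=cv2.INTER_CUBIC))
E
```

```text
corners [array([0.678 , 0.3627]), array([ 0.6778, -0.0403]), array([ 0.5666, -0.0396]), array([0.5688, 0.3564])] mean [0.6228 0.1598]
0.4030108472530633 -90.02263259232973
0.111226988440341 179.6160236596305
0.39599442250370404 89.67702026001189
0.10933180685538962 3.291447409672276
seat [array([0.6675, 0.2076]), array([0.6699, 0.114 ]), array([0.5808, 0.1145]), array([0.5809, 0.2057])] [0.6248 0.1604]
rb top [0.6442 0.0152 0.227 ] [0.6443 0.0023 0.227 ] [0.6011 0.0144 0.227 ] [0.6013 0.0016 0.227 ]
lb top [0.6451 0.3134 0.227 ] [0.6453 0.3039 0.227 ] [0.6013 0.3034 0.227 ] [0.6011 0.3138 0.227 ]
sup foot [array([ 0.6791, -0.2217]), array([ 0.6734, -0.3044]), array([ 0.5962, -0.2946]), array([ 0.6011, -0.2165])]
sup eye top [array([ 0.6589, -0.2537]), array([ 0.6572, -0.2657]), array([ 0.6115, -0.2623]), array([ 0.6156, -0.2511])]
[281 154  21  42 442] [292.681  173.6357]
[356 171  28  51 660] [370.6803 193.5803]
[136 175  17  13  90] [143.2    182.3333]
[324 174  13  18 106] [329.6509 182.717 ]
[   8  194   55   36 1363] [ 34.1746 211.2788]
[414 208  19  15 124] [423.7581 214.8306]
[314 218  23  49 558] [327.2455 240.129 ]
[372 239  18  14 109] [380.7982 245.6239]
[475 247  37  29 630] [493.7349 261.027 ]
[268 248  13  10 114] [274.0263 252.0614]
[391 269  10  14  91] [396.3187 276.2637]
```

View pics/c4.png

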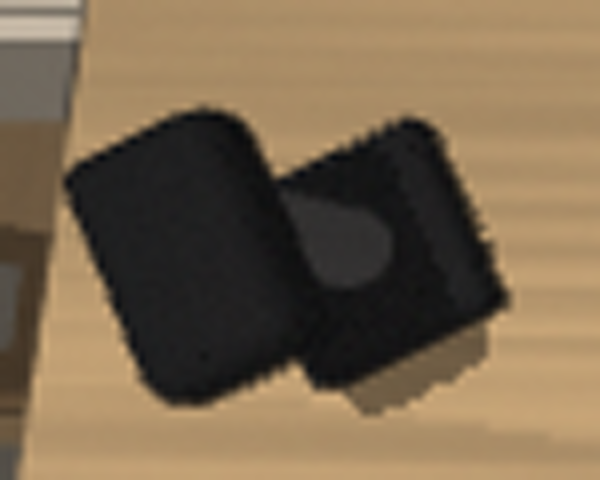

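```bash
python3 -m inch '[{"z":0.5,"jaw":0},{"x":0.75,"y":0.6,"az":0.7},{"x":0.75,"y":0.6,"az":0.7},{"x":0.75,"y":0.6,"az":0.7},{"x":0.75,"y":0.6,"az":0.7},{"x":0.75,"y":0.6,"az":0.7},{"x":0.75,"y":0.6,"az":0.7},{"x":0.75,"y":0.6,"az":0.7},{"x":0.75,"y":0.4,"az":0.7},{}]'; cat > st.py <<'E'
from h import *
np.set_printoptions(precision=4,suppress=True)
s=sense(); R=s['ee_rot']; print(round(s['time_s'],2),s['tcp_pos'],'yawY',round(np.degrees(np.arctan2(R[1,1],R[0,1])),2),'z',R[:,2],'F',s['wrist_force'],'w',round(s['gripper_width'],3),'j',s['joints'].round(1))
E
python3 st.py
```

```text
0.1 [ 0.2315 -0.58    0.2216] yawY 111.75 z [-0.0008  0.0018 -1.    ] F [-0.3334 -0.3411 -0.2302] w 1.0 j [-53.4  22.1   0.4  -0.  -68.4 -14.8]$[0]: bad value
```

```bash
python3 -m inch '[{"jaw":0,"x":0,"y":0,"z":0.5,"ax":0,"ay":0,"az":0}]'; python3 -m inch --help; python3 st.py
```

```text
time_s: 0.22
tcp_pos: [0.2307, -0.5783, 0.2485]
ee_rot: [[-0.929, -0.37, -0.004], [-0.37, 0.929, 0.009], [0.001, 0.01, -1.0]]
wrist_force: [0.4, -0.1, 0.1]
gripper_width: 1.001
0.23 [ 0.2307 -0.5783  0.2485] yawY 111.73 z [-0.0045  0.0087 -1.    ] F [ 0.3571 -0.11    0.0958] w 1.001 j [-53.4  21.2   3.   -0.1 -72.3 -14.8]invalid input: not JSON, or not a number
```

All keys are needed in every row.

```bash
python3 -m inch '[{"jaw":0,"x":0.7,"y":0.55,"z":0.05,"ax":0,"ay":0,"az":0.7},{"jaw":0,"x":0.7,"y":0.55,"z":0,"ax":0,"ay":0,"az":0.7},{"jaw":0,"x":0.7,"y":0.55,"z":0,"ax":0,"ay":0,"az":0.7},{"jaw":0,"x":0.7,"y":0.55,"z":0,"ax":0,"ay":0,"az":0.7},{"jaw":0,"x":0.7,"y":0.55,"z":0,"ax":0,"ay":0,"az":0.7},{"jaw":0,"x":0.7,"y":0.55,"z":0,"ax":0,"ay":0,"az":0.7},{"jaw":0,"x":0.7,"y":0.55,"z":0,"ax":0,"ay":0,"az":0.7},{"jaw":0,"x":0.7,"y":0.55,"z":0,"ax":0,"ay":0,"az":0.7},{"jaw":0,"x":0.7,"y":0.5,"z":0,"ax":0,"ay":0,"az":0.7}]';python3 st.py
```

```text
time_s: 1.35
tcp_pos: [0.6152, -0.2758, 0.2497]
ee_rot: [[-0.063, -0.998, -0.012], [-0.998, 0.063, 0.001], [-0.0, 0.013, -1.0]]
wrist_force: [-0.3, -0.7, -0.3]
gripper_width: 0.997
1.35 [ 0.6152 -0.2758  0.2497] yawY 176.39 z [-0.0125  0.0009 -0.9999] F [-0.2661 -0.7296 -0.3352] w 0.997 j [-10.4  26.4  11.3   0.1 -75.5   6.8]
```

```bash
python3 -m inch '[{"jaw":0,"x":0.36,"y":0.29,"z":0,"ax":0,"ay":0,"az":-0.09},{"jaw":0,"x":0,"y":0,"z":0,"ax":0,"ay":0,"az":0}]';python3 st.py; python3 - <<'E'
from h import *
snap('top','t1',(270,130,430,250)); snap('scene','s1',(120,130,320,280))
E
```

```text
time_s: 1.6
tcp_pos: [0.6395, -0.2545, 0.2467]
ee_rot: [[-0.074, -0.997, -0.016], [-0.997, 0.074, 0.002], [-0.001, 0.016, -1.0]]
wrist_force: [-0.0, -0.4, -0.8]
gripper_width: 1.003
1.6 [ 0.6395 -0.2545  0.2467] yawY 175.78 z [-0.0161  0.0023 -0.9999] F [-0.0115 -0.3746 -0.7536] w 1.003 j [ -8.3  28.1  13.6   0.  -76.4   4. ]
```

View pics/t1.png

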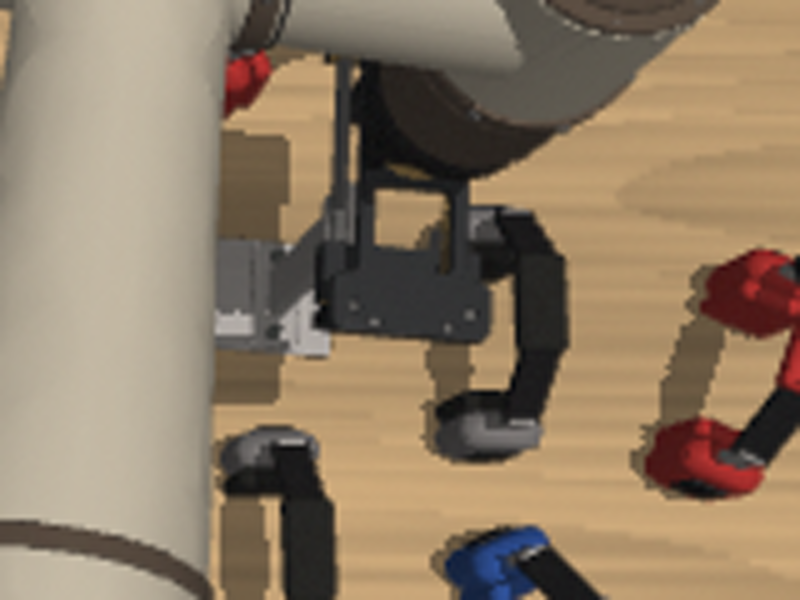

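View pics/s1.png

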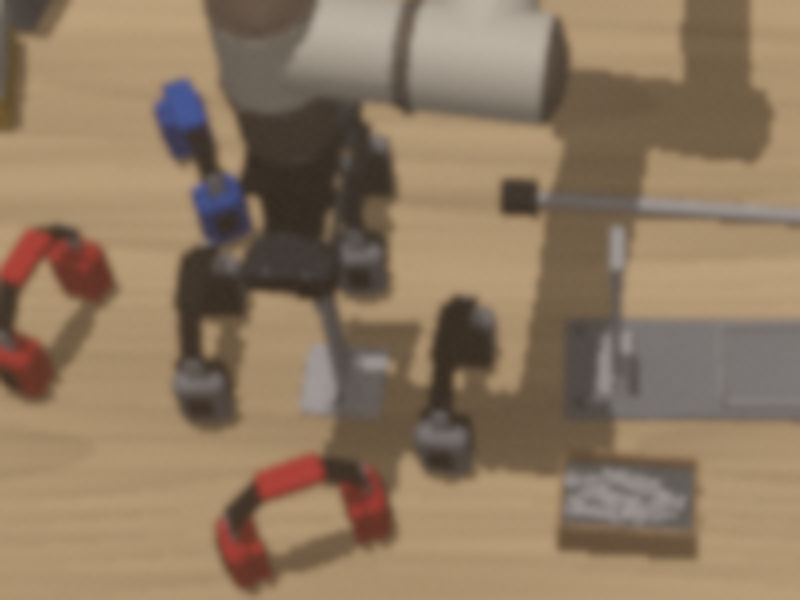

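```bash
python3 -m inch '[{"jaw":0,"x":-0.05,"y":-0.07,"z":0,"ax":0,"ay":-0.09,"az":-0.03},{"jaw":0,"x":0,"y":0,"z":0,"ax":0,"ay":0,"az":0}]';python3 st.py
```

```text
time_s: 1.95
tcp_pos: [0.6331, -0.2621, 0.2477]
ee_rot: [[-0.084, -0.996, 0.0], [-0.996, 0.084, 0.002], [-0.002, -0.0, -1.0]]
wrist_force: [-0.2, -0.8, 0.3]
gripper_width: 1.0
1.95 [ 0.6331 -0.2621  0.2477] yawY 175.2 z [ 0.0003  0.0022 -1.    ] F [-0.1869 -0.777   0.2859] w 1.0 j [ -9.1  27.3  12.4  -0.1 -75.1   4.3]
```

```bash
python3 -m inch '[{"jaw":0,"x":0.05,"y":0.06,"z":0,"ax":0,"ay":0,"az":0},{"jaw":0,"x":0,"y":0,"z":0,"ax":0,"ay":0,"az":0},{"jaw":0,"x":0,"y":0,"z":-0.4,"ax":0,"ay":0,"az":0},{"jaw":0,"x":0,"y":0,"z":-0.4,"ax":0,"ay":0,"az":0},{"jaw":0,"x":0,"y":0,"z":-0.3,"ax":0,"ay":0,"az":0},{"jaw":0,"x":0,"y":0,"z":0,"ax":0,"ay":0,"az":0}]';python3 st.py
```

```text
time_s: 2.7
tcp_pos: [0.6358, -0.2597, 0.1819]
ee_rot: [[-0.086, -0.996, 0.004], [-0.996, 0.086, 0.001], [-0.002, -0.004, -1.0]]
wrist_force: [1.1, 0.1, -0.5]
gripper_width: 1.003
2.7 [ 0.6358 -0.2597  0.1819] yawY 175.08 z [ 0.0038  0.0014 -1.    ] F [ 1.1201  0.0528 -0.5164] w 1.003 j [ -8.8  29.5   6.7  -0.1 -67.    3.9]
```

```bash
python3 -m inch '[{"jaw":0,"x":0,"y":0.03,"z":-0.08,"ax":0,"ay":0,"az":0},{"jaw":150,"x":0,"y":0,"z":0,"ax":0,"ay":0,"az":0},{"jaw":255,"x":0,"y":0,"z":0,"ax":0,"ay":0,"az":0},{"jaw":255,"x":0,"y":0,"z":0,"ax":0,"ay":0,"az":0},{"jaw":255,"x":0,"y":0,"z":0,"ax":0,"ay":0,"az":0},{"jaw":255,"x":0,"y":0,"z":0,"ax":0,"ay":0,"az":0},{"jaw":255,"x":0,"y":0,"z":0,"ax":0,"ay":0,"az":0}]';python3 st.py
```

```text
time_s: 3.58
tcp_pos: [0.6372, -0.2582, 0.1806]
ee_rot: [[-0.085, -0.996, 0.009], [-0.996, 0.085, -0.0], [-0.0, -0.009, -1.0]]
wrist_force: [0.2, 0.3, 0.1]
gripper_width: 0.497
3.58 [ 0.6372 -0.2582  0.1806] yawY 175.12 z [ 0.0091 -0.0004 -1.    ] F [0.2141 0.3448 0.1334] w 0.497 j [ -8.6  29.5   6.4  -0.1 -66.4   3.8]
```

```bash
python3 -m inch '[{"jaw":255,"x":0,"y":0,"z":0.4,"ax":0,"ay":0,"az":0},{"jaw":255,"x":0,"y":0,"z":0.8,"ax":0,"ay":0,"az":0},{"jaw":255,"x":0,"y":0,"z":0.9,"ax":0,"ay":0,"az":0.2},{"jaw":255,"x":0,"y":0,"z":0.9,"ax":0,"ay":0,"az":0.2},{"jaw":255,"x":0,"y":0,"z":0.9,"ax":0,"ay":0,"az":0.1},{"jaw":255,"x":0,"y":0,"z":0.5,"ax":0,"ay":0,"az":0},{"jaw":255,"x":0,"y":0,"z":0.2,"ax":0,"ay":0,"az":0},{"jaw":255,"x":0,"y":0,"z":0,"ax":0,"ay":0,"az":0}]';python3 st.py
```

```text
time_s: 4.58
tcp_pos: [0.6316, -0.2533, 0.4445]
ee_rot: [[0.003, -1.0, -0.023], [-1.0, -0.004, 0.016], [-0.016, 0.022, -1.0]]
wrist_force: [0.7, -0.7, -6.2]
gripper_width: 0.502
4.58 [ 0.6316 -0.2533  0.4445] yawY -179.78 z [-0.0225  0.0163 -0.9996] F [ 0.7356 -0.658  -6.2024] w 0.502 j [  -8.6   27.1   39.3   -0.8 -103.6    8.6]
```

```bash
python3 -m inch '[{"jaw":255,"x":0,"y":0.4,"z":0,"ax":0,"ay":0,"az":0},{"jaw":255,"x":0,"y":0.8,"z":0,"ax":0,"ay":0,"az":0},{"jaw":255,"x":0,"y":0.9,"z":0,"ax":0,"ay":0,"az":0},{"jaw":255,"x":0,"y":0.9,"z":0,"ax":0,"ay":0,"az":0},{"jaw":255,"x":0,"y":0.9,"z":0,"ax":0,"ay":0,"az":0},{"jaw":255,"x":0,"y":0.9,"z":0,"ax":0,"ay":0,"az":0},{"jaw":255,"x":-0.1,"y":0.9,"z":0,"ax":0,"ay":0,"az":0},{"jaw":255,"x":-0.1,"y":0.6,"z":0,"ax":0,"ay":0,"az":0},{"jaw":255,"x":0,"y":0.3,"z":0,"ax":0,"ay":0,"az":0},{"jaw":255,"x":0,"y":0,"z":0,"ax":0,"ay":0,"az":0},{"jaw":255,"x":0,"y":0,"z":0,"ax":0,"ay":0,"az":0}]';python3 st.py
```

```text
time_s: 5.95
tcp_pos: [0.612, 0.1633, 0.4219]
ee_rot: [[0.007, -0.998, -0.058], [-1.0, -0.008, 0.02], [-0.021, 0.057, -0.998]]
wrist_force: [0.2, 0.7, -5.1]
gripper_width: 0.506
5.95 [0.612  0.1633 0.4219] yawY -179.54 z [-0.0576  0.0204 -0.9981] F [ 0.2279  0.6741 -5.085 ] w 0.506 j [ 28.2  21.7  28.5  -2.6 -99.1 -28.2]
```

```bash
python3 -m inch '[{"jaw":255,"x":0.18,"y":-0.05,"z":-0.3,"ax":-0.12,"ay":-0.38,"az":-0.05},{"jaw":255,"x":0,"y":0,"z":-0.4,"ax":0,"ay":0,"az":0},{"jaw":255,"x":0,"y":0,"z":-0.5,"ax":0,"ay":0,"az":0},{"jaw":255,"x":0,"y":0,"z":-0.5,"ax":0,"ay":0,"az":0},{"jaw":255,"x":0,"y":0,"z":-0.5,"ax":0,"ay":0,"az":0},{"jaw":255,"x":0,"y":0,"z":-0.4,"ax":0,"ay":0,"az":0},{"jaw":255,"x":0,"y":0,"z":-0.2,"ax":0,"ay":0,"az":0},{"jaw":255,"x":0,"y":0,"z":0,"ax":0,"ay":0,"az":0},{"jaw":255,"x":0,"y":0,"z":0,"ax":0,"ay":0,"az":0}]';python3 st.py
```

```text
time_s: 7.08
tcp_pos: [0.6245, 0.1456, 0.2513]
ee_rot: [[-0.02, -1.0, 0.012], [-1.0, 0.02, -0.003], [0.003, -0.012, -1.0]]
wrist_force: [0.1, 1.4, -5.0]
gripper_width: 0.505
7.08 [0.6245 0.1456 0.2513] yawY 178.86 z [ 0.0122 -0.0032 -0.9999] F [ 0.0999  1.3691 -5.0452] w 0.505 j [ 27.8  22.3   4.9   0.5 -72.  -29.1]
```

```bash
python3 -m inch '[{"jaw":255,"x":-0.02,"y":0.2,"z":-0.1,"ax":-0.02,"ay":0.02,"az":0.11},{"jaw":255,"x":0,"y":0,"z":-0.1,"ax":0,"ay":0,"az":0},{"jaw":255,"x":0,"y":0,"z":0,"ax":0,"ay":0,"az":0},{"jaw":255,"x":0,"y":0,"z":0,"ax":0,"ay":0,"az":0}]';python3 st.py; python3 - <<'E'
from h import *
snap('top','t2',(130,130,290,250)); snap('scene','s2',(240,150,400,270))
E
```

```text
time_s: 7.58
tcp_pos: [0.624, 0.1594, 0.2408]
ee_rot: [[0.002, -1.0, 0.013], [-1.0, -0.002, -0.005], [0.005, -0.012, -1.0]]
wrist_force: [-0.2, 0.2, -5.6]
gripper_width: 0.505
7.58 [0.624  0.1594 0.2408] yawY -179.91 z [ 0.0125 -0.0049 -0.9999] F [-0.1563  0.2168 -5.6259] w 0.505 j [ 29.   23.    4.3   0.6 -70.8 -29.1]
```

View pics/t2.png

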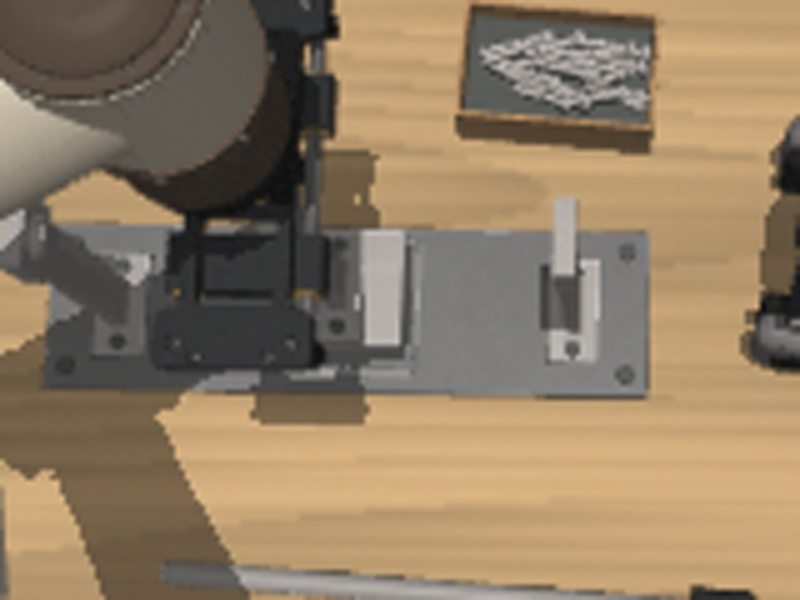

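View pics/s2.png

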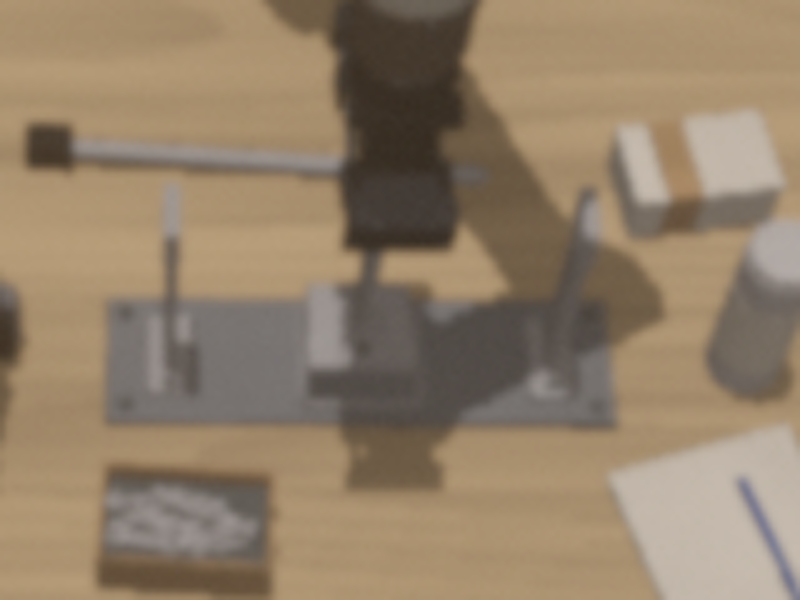

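```bash
python3 - <<'E'
from h import *
f=lambda u,v:(130-.4+u/5,130-.4+v/5)
for z in (.068,): print(at('top',f(406,231),z),at('top',f(404,346),z),at('top',f(364,346),z))
E
```

```text
[0.66308995 0.11535324 0.068     ] [0.58861077 0.11400812 0.068     ] [0.58830015 0.13917005 0.068     ]
```

```bash
python3 -m inch '[{"jaw":255,"x":-0.02,"y":0.035,"z":-0.15,"ax":0.03,"ay":0.02,"az":-0.01},{"jaw":255,"x":0,"y":0,"z":-0.2,"ax":0,"ay":0,"az":0},{"jaw":255,"x":0,"y":0,"z":-0.2,"ax":0,"ay":0,"az":0},{"jaw":255,"x":0,"y":0,"z":-0.1,"ax":0,"ay":0,"az":0},{"jaw":255,"x":0,"y":0,"z":0,"ax":0,"ay":0,"az":0},{"jaw":255,"x":0,"y":0,"z":0,"ax":0,"ay":0,"az":0}]';python3 st.py; python3 - <<'E'
from h import *
snap('top','t3',(130,130,290,250)); snap('scene','s3',(240,150,400,270))
E
```

```text
time_s: 8.43
tcp_pos: [0.6223, 0.1609, 0.1981]
ee_rot: [[-0.001, -1.0, 0.007], [-1.0, 0.001, -0.0], [0.0, -0.007, -1.0]]
wrist_force: [0.3, 0.2, -5.4]
gripper_width: 0.501
8.43 [0.6223 0.1609 0.1981] yawY 179.94 z [ 0.0069 -0.0003 -1.    ] F [ 0.3035  0.2301 -5.4194] w 0.501 j [ 29.   24.5   0.7   0.2 -65.8 -29.1]
```

View pics/t3.png

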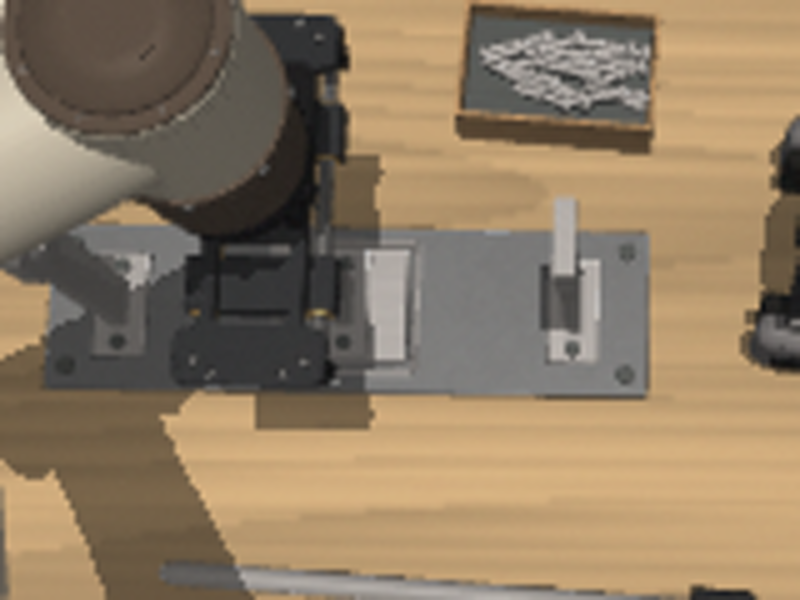

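View pics/s3.png

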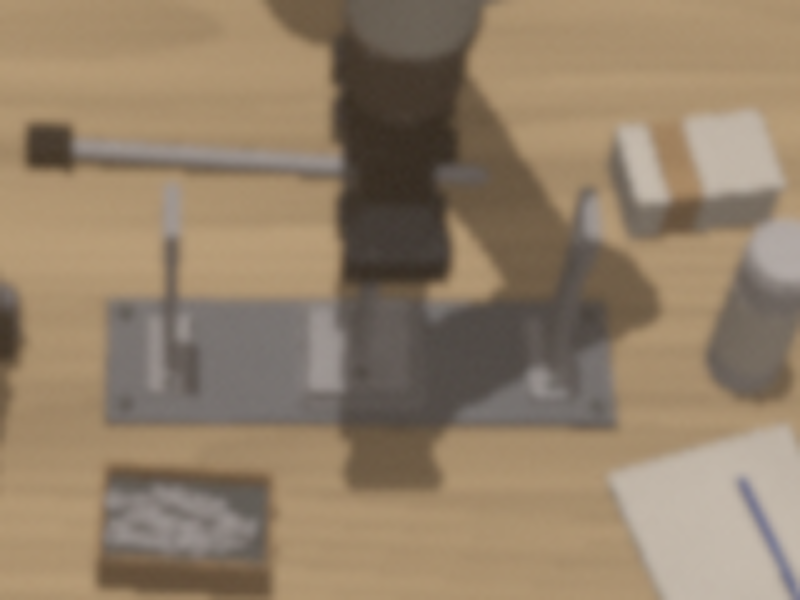

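```bash
python3 -m inch '[{"jaw":255,"x":0,"y":-0.01,"z":-0.07,"ax":0,"ay":0,"az":0},{"jaw":255,"x":0,"y":0,"z":-0.07,"ax":0,"ay":0,"az":0},{"jaw":255,"x":0,"y":0,"z":0,"ax":0,"ay":0,"az":0}]';python3 st.py
```

```text
time_s: 8.9
tcp_pos: [0.6229, 0.1603, 0.191]
ee_rot: [[-0.001, -1.0, 0.009], [-1.0, 0.001, 0.0], [-0.0, -0.009, -1.0]]
wrist_force: [-0.5, 0.9, -5.1]
gripper_width: 0.5
8.9 [0.6229 0.1603 0.191 ] yawY 179.96 z [ 0.0095  0.0004 -1.    ] F [-0.4986  0.9229 -5.0823] w 0.5 j [ 28.9  24.8   0.    0.3 -64.8 -29.1]
```

```bash
python3 -m inch '[{"jaw":255,"x":0,"y":0,"z":-0.04,"ax":0,"ay":0,"az":0},{"jaw":255,"x":0,"y":0,"z":0,"ax":0,"ay":0,"az":0},{"jaw":255,"x":0,"y":0,"z":0,"ax":0,"ay":0,"az":0}]';python3 st.py
```

```text
time_s: 9.28
tcp_pos: [0.623, 0.16, 0.1911]
ee_rot: [[-0.0, -1.0, 0.011], [-1.0, 0.0, 0.0], [-0.0, -0.011, -1.0]]
wrist_force: [-0.0, 0.2, -2.1]
gripper_width: 0.503
9.28 [0.623  0.16   0.1911] yawY 179.99 z [ 0.0112  0.0003 -0.9999] F [-0.0114  0.1588 -2.0989] w 0.503 j [ 28.9  24.7  -0.1   0.3 -64.6 -29.1]
```

```bash
python3 -m inch '[{"jaw":60,"x":0,"y":0,"z":0,"ax":0,"ay":0,"az":0},{"jaw":60,"x":0,"y":0,"z":0,"ax":0,"ay":0,"az":0},{"jaw":0,"x":0,"y":0,"z":0,"ax":0,"ay":0,"az":0},{"jaw":0,"x":0,"y":0,"z":0,"ax":0,"ay":0,"az":0},{"jaw":0,"x":0,"y":0,"z":0.3,"ax":0,"ay":0,"az":0},{"jaw":0,"x":0,"y":0,"z":0.5,"ax":0,"ay":0,"az":0},{"jaw":0,"x":0,"y":0,"z":0.5,"ax":0,"ay":0,"az":0},{"jaw":0,"x":-0.6,"y":-0.6,"z":0.2,"ax":0,"ay":0,"az":0},{"jaw":0,"x":-0.6,"y":-0.6,"z":0,"ax":0,"ay":0,"az":0},{"jaw":0,"x":-0.6,"y":-0.6,"z":0,"ax":0,"ay":0,"az":0},{"jaw":0,"x":-0.3,"y":-0.6,"z":0,"ax":0,"ay":0,"az":0},{"jaw":0,"x":0,"y":0,"z":0,"ax":0,"ay":0,"az":0}]';python3 st.py; python3 - <<'E'
from h import *
snap('top','t4',(130,140,330,290)); snap('scene','s4',(220,130,420,280))
E
```

```text
time_s: 10.78
tcp_pos: [0.4966, 0.0136, 0.2863]
ee_rot: [[0.002, -1.0, 0.023], [-1.0, -0.002, 0.002], [-0.002, -0.023, -1.0]]
wrist_force: [-0.2, -0.2, 0.5]
gripper_width: 1.003
10.78 [0.4966 0.0136 0.2863] yawY -179.88 z [ 0.0231  0.002  -0.9997] F [-0.2353 -0.2036  0.478 ] w 1.003 j [ 20.6   6.2 -11.8   0.4 -70.7 -20.6]
```

View pics/t4.png

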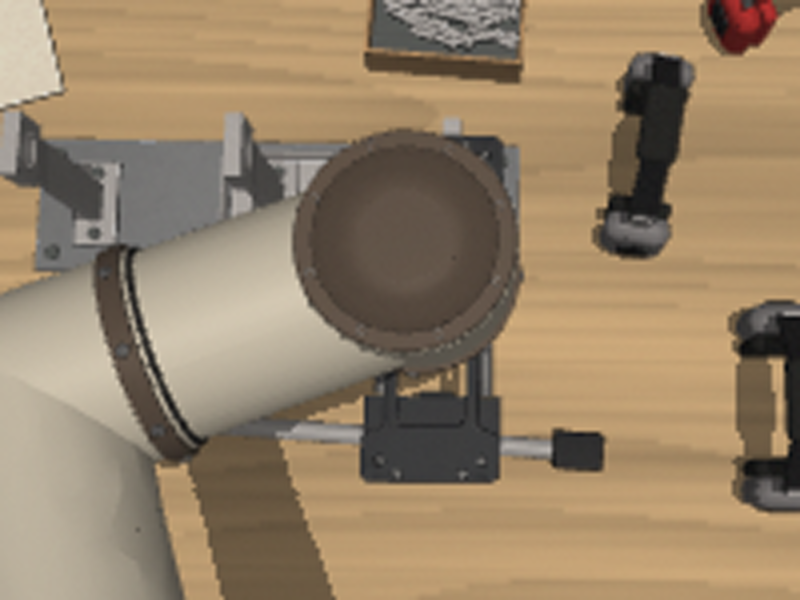

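View pics/s4.png

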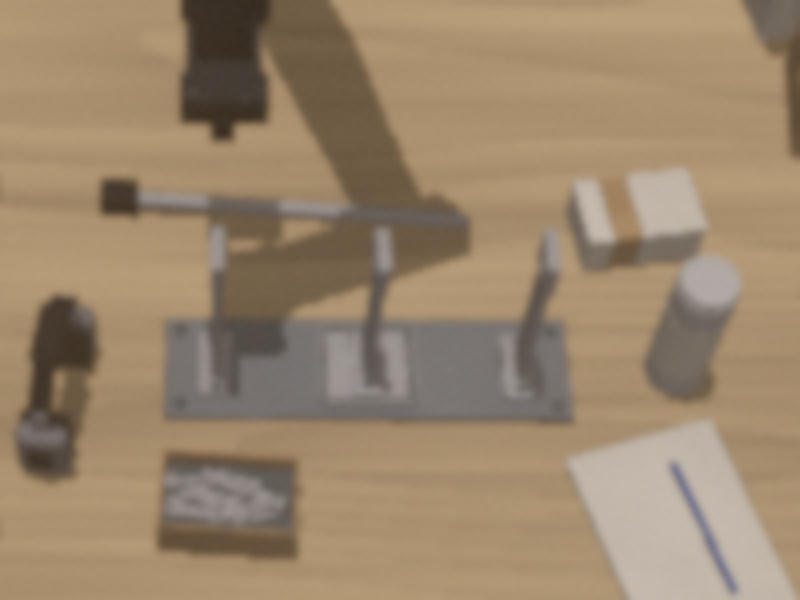

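```bash
python3 - <<'E'
from h import *
np.set_printoptions(precision=4,suppress=True)
im=cv2.imread('pics/top0.png'); b=(155,232,290,264); cv2.imwrite('pics/c5.png',cv2.resize(im[b[1]:b[3],b[0]:b[2]],None,fx=5.9,fy=5.9,interpolation=cv2.INTER_CUBIC))
hsv=cv2.cvtColor(im,cv2.COLOR_BGR2HSV); m=((hsv[...,1]<60)&(hsv[...,2]>70)).astype(np.uint8)
m[:232]=0;m[262:]=0;m[:,:160]=0;m[:,270:]=0
n,l,st,ce=cv2.connectedComponentsWithStats(m); i=1+st[1:,4].argmax(); print(st[i],ce[i])
ys,xs=np.nonzero(l==i); 
for x0 in (165,180,200,230,250,260,265): 
    v=ys[xs==x0]; print(x0,v.min(),v.max(),at('top',(x0,v.mean()),.010+.004*(x0-165)/100))
print('head',at('top',(274,252),.028))
E
```

```text
[162 242 106  13 519] [215.079  247.9037]
165 242 246 [0.4485 0.2627 0.01  ]
180 243 247 [0.4458 0.214  0.0106]
200 245 249 [0.44   0.1491 0.0114]
230 247 251 [0.4347 0.052  0.0126]
250 248 252 [ 0.4322 -0.0125  0.0134]
260 249 253 [ 0.4293 -0.0448  0.0138]
265 250 254 [ 0.4263 -0.0609  0.014 ]
head [ 0.4263 -0.0891  0.028 ]
```

View pics/c5.png

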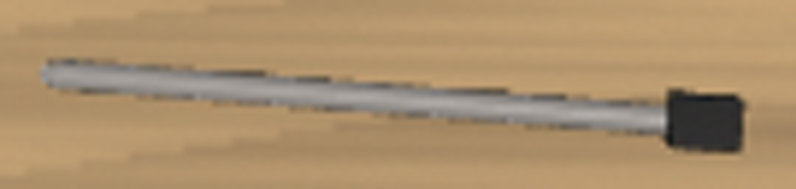

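```bash
python3 -m inch '[{"jaw":0,"x":-0.5,"y":-0.05,"z":-0.5,"ax":0,"ay":0.13,"az":-0.2},{"jaw":0,"x":-0.5,"y":0,"z":-0.7,"ax":0,"ay":0,"az":-0.18},{"jaw":0,"x":0,"y":0,"z":-0.7,"ax":0,"ay":0,"az":0},{"jaw":0,"x":0,"y":0,"z":-0.7,"ax":0,"ay":0,"az":0},{"jaw":0,"x":0,"y":0,"z":-0.5,"ax":0,"ay":0,"az":0},{"jaw":0,"x":0,"y":0,"z":0,"ax":0,"ay":0,"az":0},{"jaw":0,"x":0,"y":0,"z":0,"ax":0,"ay":0,"az":0}]';python3 st.py; python3 - <<'E'
from h import *
snap('top','t5',(130,140,330,290)); snap('scene','s5',(220,130,420,280))
E
```

```text
time_s: 11.75
tcp_pos: [0.4428, 0.0183, 0.096]
ee_rot: [[-0.057, -0.998, 0.006], [-0.998, 0.057, 0.003], [-0.003, -0.006, -1.0]]
wrist_force: [1.0, 0.4, -0.7]
gripper_width: 0.996
11.75 [0.4428 0.0183 0.096 ] yawY 176.73 z [ 0.0064  0.0025 -1.    ] F [ 0.9654  0.4177 -0.7093] w 0.996 j [ 23.5  12.7 -34.4   0.  -42.5 -26.8]
```

View pics/t5.png

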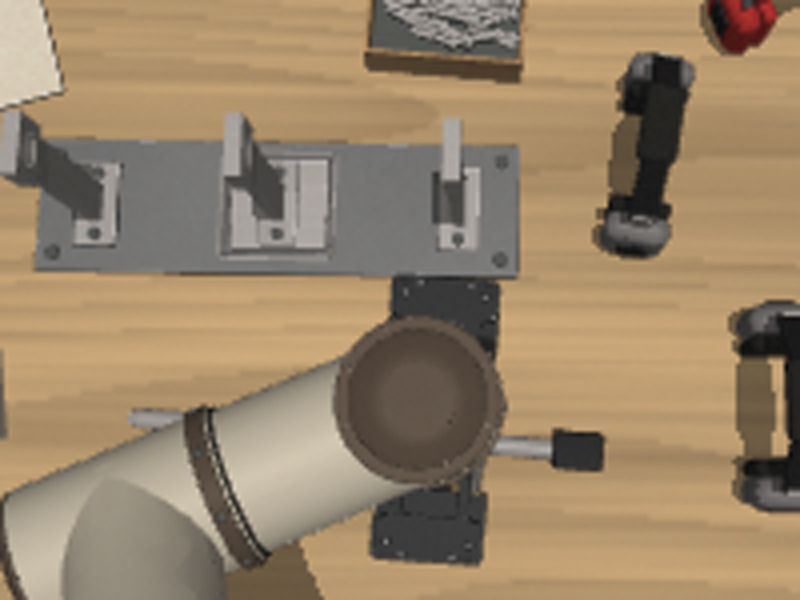

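View pics/s5.png

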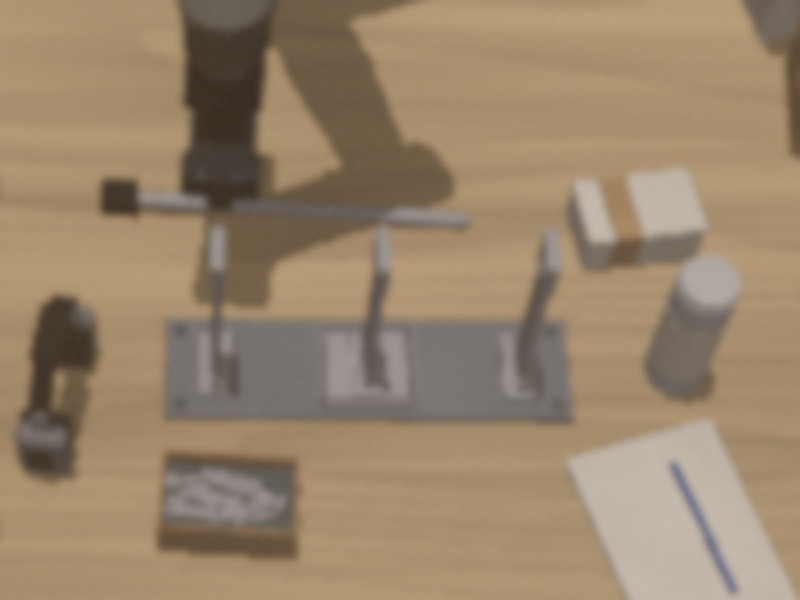

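```bash
python3 - <<'E'
from h import *
np.set_printoptions(precision=4,suppress=True)
f=lambda u,v:(130-.375+u/4,140-.375+v/4)
print('sup',[at('top',f(*p),.227)[:2] for p in((226,114),(247,114),(244,180),(224,180))])
print('rb',[at('top',f(*p),.227)[:2] for p in((442,119),(462,119),(462,180),(442,180))])
print('lb',[at('top',f(*p),.227)[:2] for p in((4,112),(21,112),(19,180),(0,180))])
E
```

```text
sup [array([0.6453, 0.1633]), array([0.6455, 0.149 ]), array([0.5994, 0.149 ]), array([0.5992, 0.1625])]
rb [array([0.6437, 0.0159]), array([0.6439, 0.0022]), array([0.6012, 0.0015]), array([0.6011, 0.015 ])]
lb [array([0.6447, 0.3144]), array([0.6448, 0.3029]), array([0.5974, 0.3006]), array([0.5972, 0.3134])]
```

```bash
python3 -m inch '[{"jaw":0,"x":-0.15,"y":-0.12,"z":-0.4,"ax":0,"ay":0.03,"az":-0.04},{"jaw":0,"x":0,"y":0,"z":-0.4,"ax":0,"ay":0,"az":0},{"jaw":0,"x":0,"y":0,"z":-0.35,"ax":0,"ay":0,"az":0},{"jaw":0,"x":0,"y":0,"z":0,"ax":0,"ay":0,"az":0},{"jaw":0,"x":0,"y":0,"z":0,"ax":0,"ay":0,"az":0}]';python3 st.py
```

```text
time_s: 12.48
tcp_pos: [0.4398, 0.0133, 0.0324]
ee_rot: [[-0.063, -0.998, 0.018], [-0.998, 0.063, 0.009], [-0.01, -0.018, -1.0]]
wrist_force: [0.4, -0.3, -1.0]
gripper_width: 0.999
12.47 [0.4398 0.0133 0.0324] yawY 176.37 z [ 0.0182  0.0089 -0.9998] F [ 0.4104 -0.3269 -0.955 ] w 0.999 j [ 23.   18.6 -39.3  -0.1 -31.  -26.5]
```

```bash
python3 -m inch '[{"jaw":0,"x":-0.13,"y":-0.05,"z":-0.15,"ax":-0.05,"ay":0.1,"az":0},{"jaw":0,"x":0,"y":0,"z":-0.2,"ax":0,"ay":0,"az":0},{"jaw":0,"x":0,"y":0,"z":-0.1,"ax":0,"ay":0,"az":0},{"jaw":0,"x":0,"y":0,"z":0,"ax":0,"ay":0,"az":0},{"jaw":0,"x":0,"y":0,"z":0,"ax":0,"ay":0,"az":0}]';python3 st.py
```

```text
time_s: 13.1
tcp_pos: [0.4327, 0.0106, 0.0052]
ee_rot: [[-0.063, -0.998, 0.003], [-0.998, 0.063, 0.001], [-0.001, -0.003, -1.0]]
wrist_force: [0.5, 0.3, -0.3]
gripper_width: 0.997
13.1 [0.4327 0.0106 0.0052] yawY 176.4 z [ 0.003   0.0009 -1.    ] F [ 0.4682  0.3265 -0.261 ] w 0.997 j [ 23.1  21.5 -41.1   0.  -27.2 -26.7]
```

```bash
python3 -m inch '[{"jaw":120,"x":0,"y":0,"z":-0.04,"ax":0,"ay":0,"az":0},{"jaw":180,"x":0,"y":0,"z":0,"ax":0,"ay":0,"az":0},{"jaw":255,"x":0,"y":0,"z":0,"ax":0,"ay":0,"az":0},{"jaw":255,"x":0,"y":0,"z":0,"ax":0,"ay":0,"az":0},{"jaw":255,"x":0,"y":0,"z":0,"ax":0,"ay":0,"az":0},{"jaw":255,"x":0,"y":0,"z":0,"ax":0,"ay":0,"az":0},{"jaw":255,"x":0,"y":0,"z":0,"ax":0,"ay":0,"az":0}]';python3 st.py
```

```text
time_s: 13.98
tcp_pos: [0.4332, 0.0108, 0.0032]
ee_rot: [[-0.063, -0.998, 0.004], [-0.998, 0.063, 0.001], [-0.002, -0.004, -1.0]]
wrist_force: [-0.5, -1.1, 1.3]
gripper_width: 0.291
13.97 [0.4332 0.0108 0.0032] yawY 176.4 z [ 0.0045  0.0014 -1.    ] F [-0.4959 -1.1209  1.2727] w 0.291 j [ 23.1  21.8 -41.2   0.1 -26.8 -26.7]
```

```bash
python3 -m inch '[{"jaw":255,"x":0,"y":0,"z":0,"ax":0,"ay":0,"az":0},{"jaw":255,"x":0,"y":0,"z":0,"ax":0,"ay":0,"az":0}]';python3 st.py; python3 - <<'E'
from h import *
snap('top','t6',(130,180,330,330)); snap('scene','s6',(220,130,360,235))
E
```

```text
time_s: 14.22
tcp_pos: [0.4327, 0.0107, 0.0032]
ee_rot: [[-0.063, -0.998, 0.003], [-0.998, 0.063, 0.001], [-0.001, -0.003, -1.0]]
wrist_force: [-0.5, 0.6, 0.5]
gripper_width: 0.178
14.22 [0.4327 0.0107 0.0032] yawY 176.39 z [ 0.0034  0.0012 -1.    ] F [-0.4604  0.5729  0.506 ] w 0.178 j [ 23.1  21.7 -41.2   0.  -26.8 -26.7]
```

View pics/t6.png

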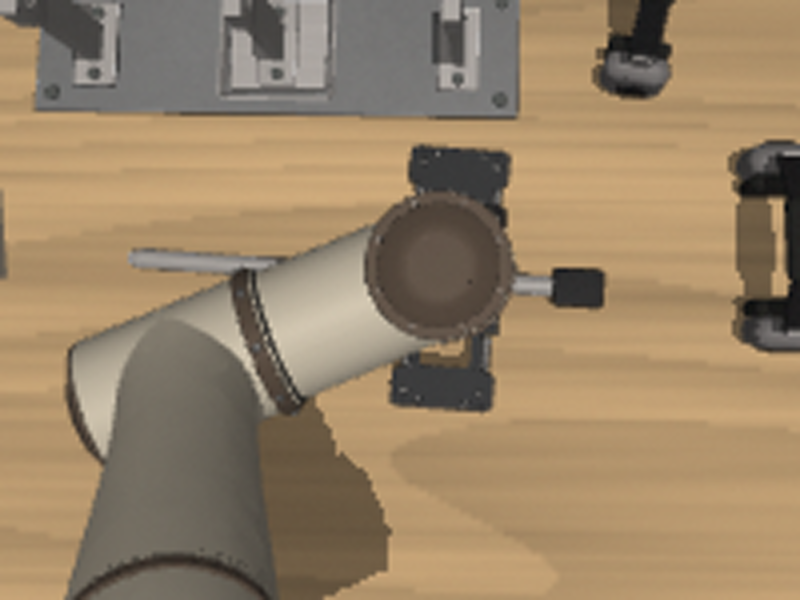

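View pics/s6.png

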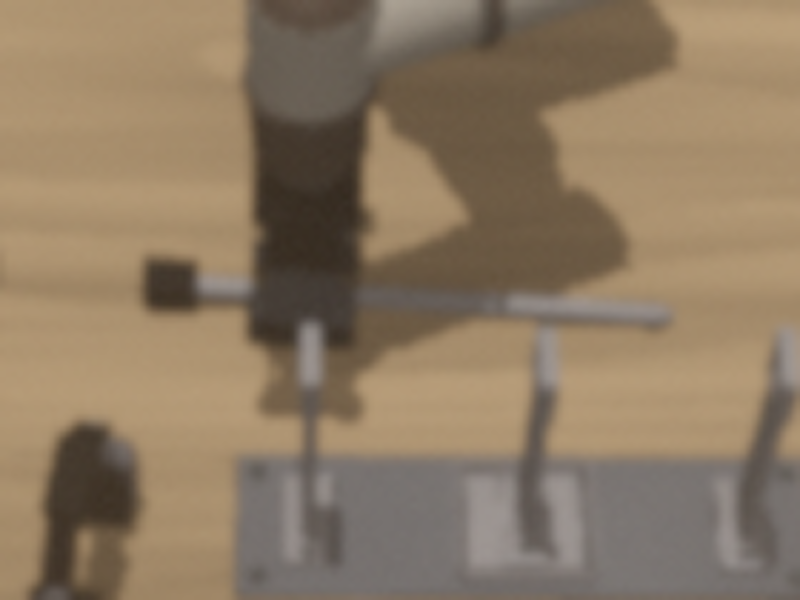

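```bash
python3 -m inch '[{"jaw":255,"x":0,"y":0,"z":0.3,"ax":0,"ay":0,"az":0},{"jaw":255,"x":0,"y":0,"z":0.6,"ax":0.06,"ay":0,"az":0.18},{"jaw":255,"x":0,"y":0,"z":0.8,"ax":0.06,"ay":0,"az":0.18},{"jaw":255,"x":0,"y":-0.1,"z":0.8,"ax":0,"ay":0,"az":0},{"jaw":255,"x":0,"y":-0.5,"z":0.8,"ax":0,"ay":0,"az":0},{"jaw":255,"x":0,"y":-0.8,"z":0.4,"ax":0,"ay":0,"az":0},{"jaw":255,"x":0,"y":-0.8,"z":0.1,"ax":0,"ay":0,"az":0},{"jaw":255,"x":0,"y":-0.8,"z":0,"ax":0,"ay":0,"az":0},{"jaw":255,"x":0,"y":-0.8,"z":0,"ax":0,"ay":0,"az":0},{"jaw":255,"x":0,"y":-0.6,"z":0,"ax":0,"ay":0,"az":0},{"jaw":255,"x":0,"y":-0.4,"z":0,"ax":0,"ay":0,"az":0},{"jaw":255,"x":0,"y":0,"z":0,"ax":0,"ay":0,"az":0}]';python3 st.py
```

```text
time_s: 15.82
tcp_pos: [0.4261, -0.2871, 0.2338]
ee_rot: [[0.002, -1.0, -0.004], [-1.0, -0.002, 0.022], [-0.022, 0.004, -1.0]]
wrist_force: [-0.3, -0.5, -2.3]
gripper_width: 0.175
15.82 [ 0.4261 -0.2871  0.2338] yawY -179.88 z [-0.0045  0.0216 -0.9998] F [-0.3135 -0.464  -2.2917] w 0.175 j [-16.6  11.2 -12.8  -1.2 -66.6  17.2]
```

```bash
python3 -m inch '[{"jaw":255,"x":0.4,"y":-0.1,"z":0,"ax":0,"ay":0,"az":0},{"jaw":255,"x":0.7,"y":0,"z":0,"ax":0,"ay":0,"az":0},{"jaw":255,"x":0.7,"y":0,"z":0,"ax":0,"ay":0,"az":0},{"jaw":255,"x":0.6,"y":0,"z":-0.1,"ax":0,"ay":0,"az":0},{"jaw":255,"x":0.5,"y":0,"z":-0.1,"ax":0,"ay":0,"az":0},{"jaw":255,"x":0.2,"y":0,"z":-0.1,"ax":0,"ay":0,"az":0},{"jaw":255,"x":0,"y":0,"z":0,"ax":0,"ay":0,"az":0},{"jaw":255,"x":0,"y":0,"z":0,"ax":0,"ay":0,"az":0}]';python3 st.py; python3 - <<'E'
from h import *
snap('top','t7',(200,130,400,280)); snap('scene','s7',(150,110,350,260))
E
```

```text
time_s: 16.82
tcp_pos: [0.6138, -0.2857, 0.2109]
ee_rot: [[0.004, -1.0, -0.013], [-1.0, -0.005, 0.028], [-0.028, 0.013, -1.0]]
wrist_force: [0.3, -0.0, -1.7]
gripper_width: 0.175
16.82 [ 0.6138 -0.2857  0.2109] yawY -179.74 z [-0.0132  0.0276 -0.9995] F [ 0.2664 -0.034  -1.7123] w 0.175 j [-12.   28.3   9.3  -1.5 -72.1  12.7]
```

View pics/t7.png

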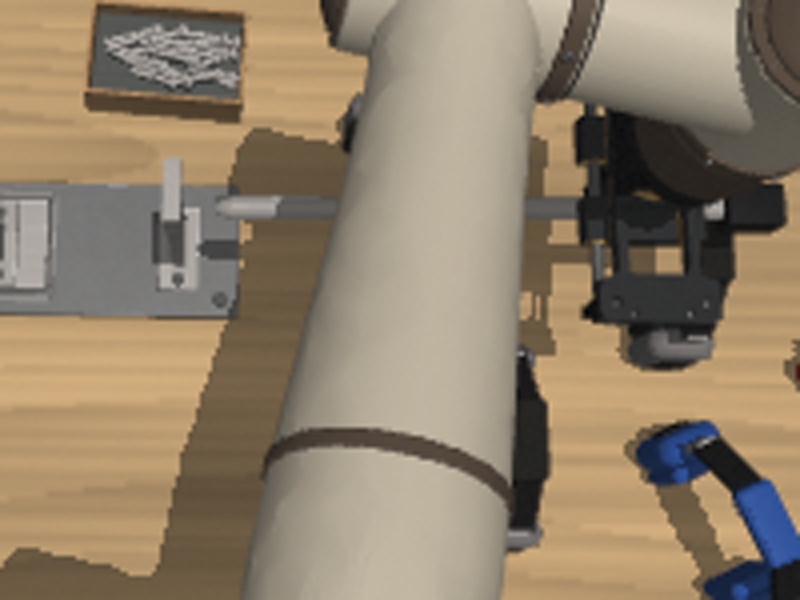

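View pics/s7.png

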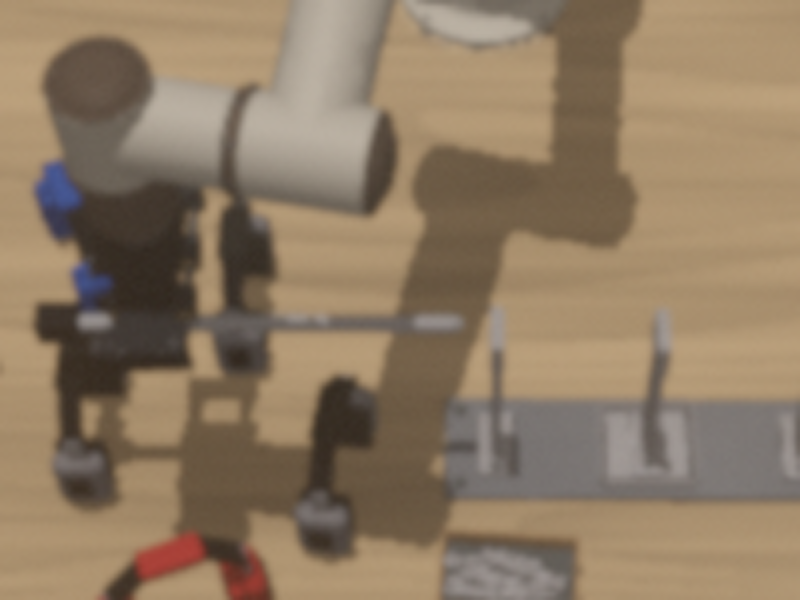

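```bash
python3 - <<'E'
from h import *
np.set_printoptions(precision=4,suppress=True)
print(tri((254.1,181.1),(265.6,190.1)))
f=lambda u,v:(200-.375+u/4,130-.375+v/4)
print(at('top',f(218,206),.2),at('top',f(325,208),.208+.007),at('top',f(550,208.5),.215+.003))
E
```

```text
(array([ 0.6123, -0.0199,  0.2227]), np.float64(0.005649640843401422))
[ 0.6174 -0.0228  0.2   ] [ 0.6136 -0.0965  0.215 ] [ 0.6145 -0.2511  0.218 ]
```

```bash
python3 -m inch '[{"jaw":255,"x":0.15,"y":0,"z":-0.25,"ax":-0.03,"ay":-0.07,"az":-0.03},{"jaw":255,"x":0,"y":0,"z":0,"ax":0,"ay":0,"az":0},{"jaw":255,"x":0,"y":0,"z":0,"ax":0,"ay":0,"az":0}]';python3 st.py
```

```text
time_s: 17.3
tcp_pos: [0.6216, -0.2868, 0.1993]
ee_rot: [[-0.002, -1.0, 0.003], [-1.0, 0.002, 0.021], [-0.021, -0.003, -1.0]]
wrist_force: [0.7, 0.1, -1.6]
gripper_width: 0.176
17.3 [ 0.6216 -0.2868  0.1993] yawY 179.87 z [ 0.0033  0.0209 -0.9998] F [ 0.6647  0.0845 -1.6068] w 0.176 j [-11.8  28.9   8.6  -1.3 -69.8  12.2]
```

```bash
python3 -m inch '[{"jaw":255,"x":0.02,"y":0,"z":-0.06,"ax":0,"ay":0.02,"az":0.01},{"jaw":255,"x":0,"y":0,"z":0,"ax":0,"ay":0,"az":0},{"jaw":255,"x":0,"y":0,"z":0,"ax":0,"ay":0,"az":0}]';python3 st.py; python3 - <<'E'
from h import *
snap('top','t8',(230,160,290,205)); snap('scene','s8',(240,170,300,215))
for X in ((.623,-.021,.205),(.623,.0025,.205)): print(proj('top',X),proj('scene',X))
E
```

```text
time_s: 17.68
tcp_pos: [0.6227, -0.2872, 0.1971]
ee_rot: [[-0.001, -1.0, 0.001], [-1.0, 0.001, 0.02], [-0.02, -0.001, -1.0]]
wrist_force: [-0.3, -0.7, -2.2]
gripper_width: 0.176
17.68 [ 0.6227 -0.2872  0.1971] yawY 179.96 z [ 0.0014  0.0204 -0.9998] F [-0.2606 -0.6873 -2.1717] w 0.176 j [-11.8  29.2   8.7  -1.2 -69.7  12.2]
[253.49386303 178.76704642] [264.52314532 195.21635887]
[245.0573775  178.66016737] [271.00614984 195.228847  ]
```

View pics/t8.png

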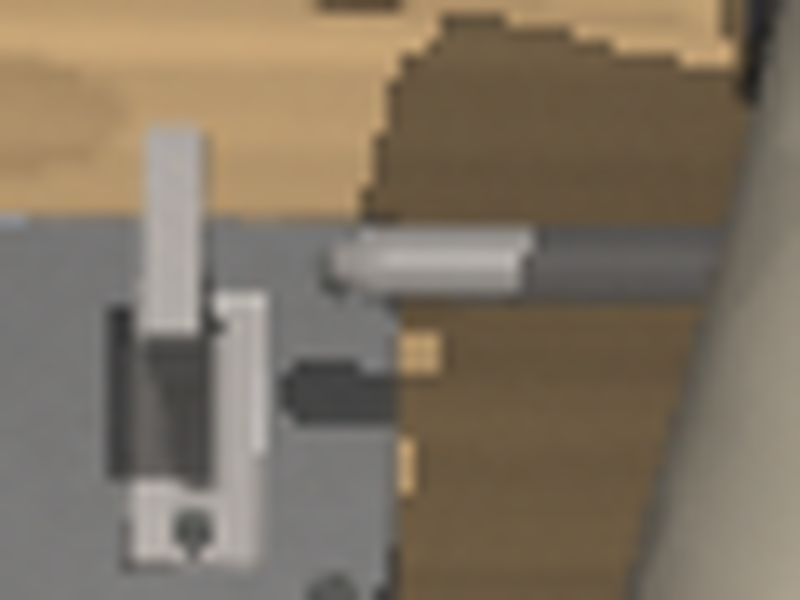

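View pics/s8.png

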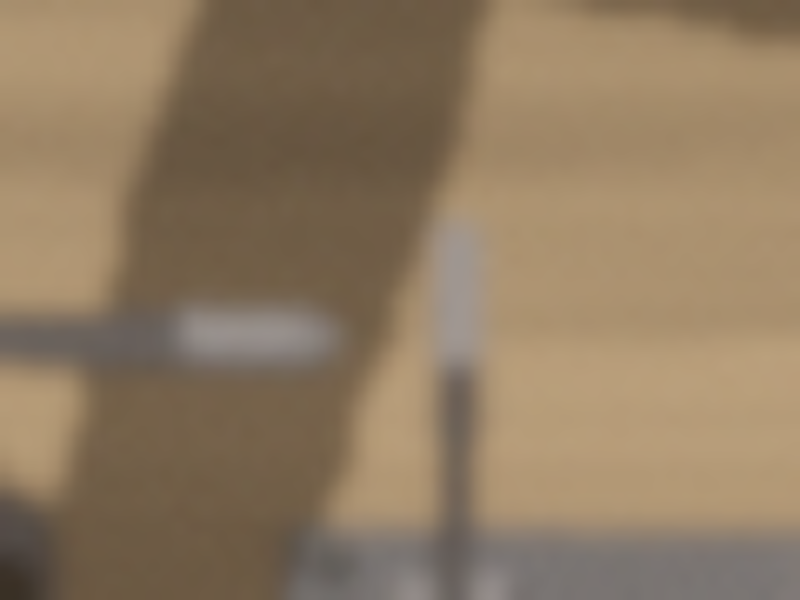

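```bash
python3 -m inch '[{"jaw":255,"x":0.01,"y":0.25,"z":-0.01,"ax":0,"ay":0,"az":0},{"jaw":255,"x":0,"y":0.25,"z":0,"ax":0,"ay":0,"az":0},{"jaw":255,"x":0,"y":0.25,"z":0,"ax":0,"ay":0,"az":0},{"jaw":255,"x":0,"y":0,"z":0,"ax":0,"ay":0,"az":0}]';python3 st.py;python3 - <<'E'
from h import *
snap('top','t9',(200,160,290,205)); snap('scene','s9',(240,170,300,215))
E
```

```text
time_s: 18.27
tcp_pos: [0.6233, -0.2379, 0.1963]
ee_rot: [[0.001, -1.0, 0.001], [-1.0, -0.001, 0.021], [-0.021, -0.001, -1.0]]
wrist_force: [-0.8, -0.2, -1.6]
gripper_width: 0.171
18.27 [ 0.6233 -0.2379  0.1963] yawY -179.97 z [ 0.001   0.0209 -0.9998] F [-0.7529 -0.2263 -1.5597] w 0.171 j [ -7.6  27.3   5.6  -1.3 -68.3   8.1]
```

View pics/t9.png

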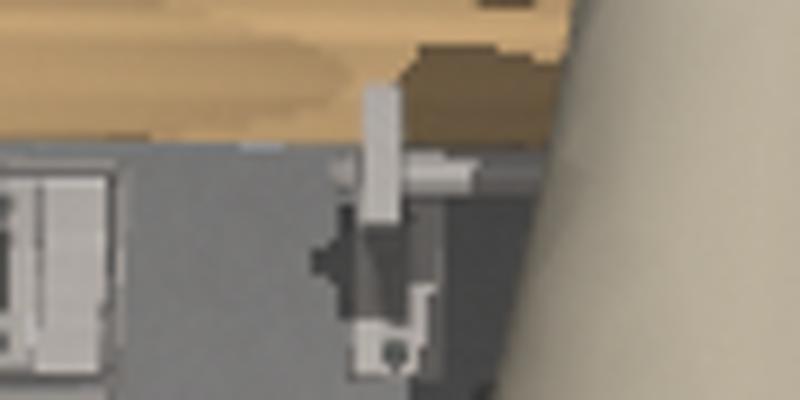

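View pics/s9.png

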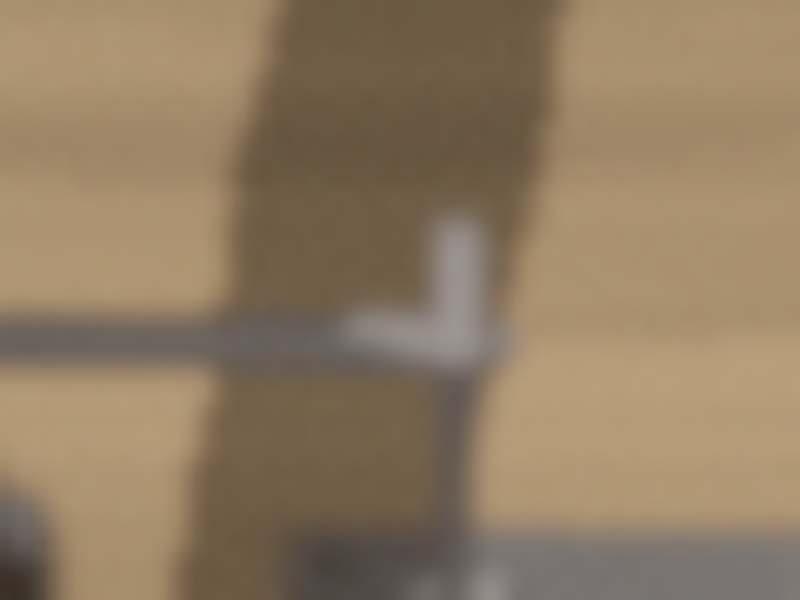

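```bash
python3 -m inch '[{"jaw":255,"x":0,"y":0.3,"z":0,"ax":0,"ay":0,"az":0},{"jaw":255,"x":0,"y":0.4,"z":0,"ax":0,"ay":0,"az":0},{"jaw":255,"x":0,"y":0.4,"z":0,"ax":0,"ay":0,"az":0},{"jaw":255,"x":0,"y":0.4,"z":0,"ax":0,"ay":0,"az":0},{"jaw":255,"x":0,"y":0,"z":0,"ax":0,"ay":0,"az":0},{"jaw":255,"x":0,"y":0,"z":0,"ax":0,"ay":0,"az":0}]';python3 st.py;python3 - <<'E'
from h import *
snap('top','t10',(160,150,280,210)); snap('scene','s10',(260,160,350,210))
E
```

```text
time_s: 19.12
tcp_pos: [0.6228, -0.1457, 0.1961]
ee_rot: [[-0.003, -1.0, 0.001], [-1.0, 0.003, 0.021], [-0.021, -0.001, -1.0]]
wrist_force: [0.5, 0.1, -2.1]
gripper_width: 0.173
19.12 [ 0.6228 -0.1457  0.1961] yawY 179.84 z [ 0.0012  0.0207 -0.9998] F [ 0.4635  0.1472 -2.1142] w 0.173 j [  0.7  24.6   1.1  -1.3 -66.4  -0.4]
```

View pics/t10.png

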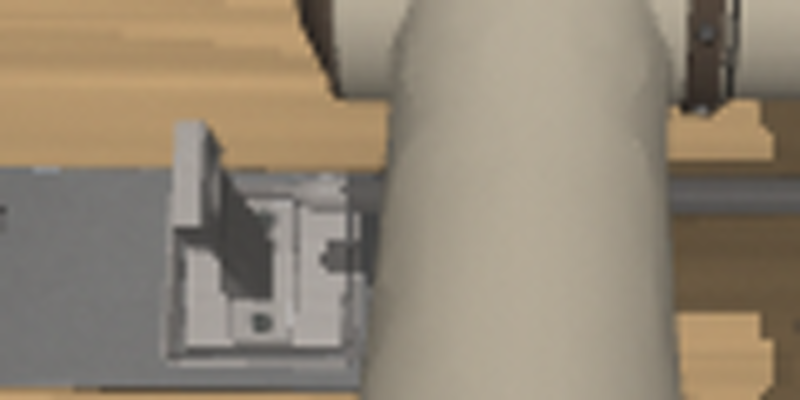

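View pics/s10.png

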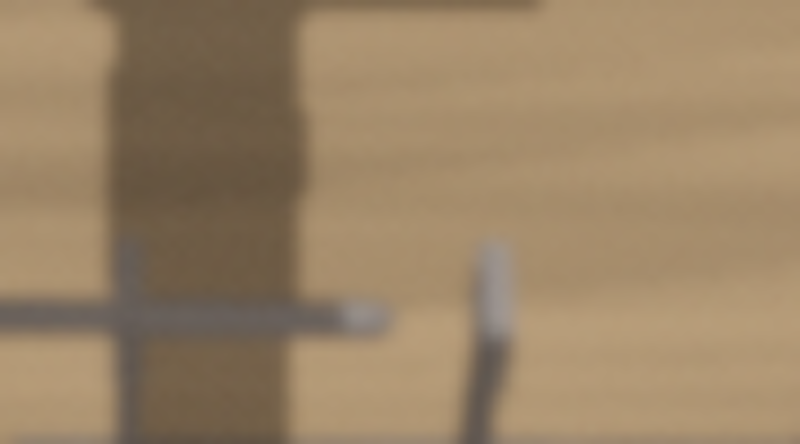

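```bash
python3 -m inch '[{"jaw":255,"x":0,"y":0.25,"z":-0.01,"ax":0,"ay":0,"az":0},{"jaw":255,"x":0,"y":0.25,"z":0,"ax":0,"ay":0,"az":0},{"jaw":255,"x":0,"y":0.25,"z":0,"ax":0,"ay":0,"az":0},{"jaw":255,"x":0,"y":0,"z":0,"ax":0,"ay":0,"az":0}]';python3 st.py;python3 - <<'E'
from h import *
snap('top','t11',(160,150,280,210)); snap('scene','s11',(260,160,350,210))
E
```

```text
time_s: 19.73
tcp_pos: [0.6226, -0.0987, 0.1952]
ee_rot: [[-0.005, -1.0, 0.001], [-1.0, 0.005, 0.021], [-0.021, -0.001, -1.0]]
wrist_force: [0.4, -0.4, -1.6]
gripper_width: 0.172
19.73 [ 0.6226 -0.0987  0.1952] yawY 179.72 z [ 0.001   0.021  -0.9998] F [ 0.3538 -0.4192 -1.5715] w 0.172 j [  5.1  23.7  -0.5  -1.3 -65.7  -4.8]
```

View pics/t11.png

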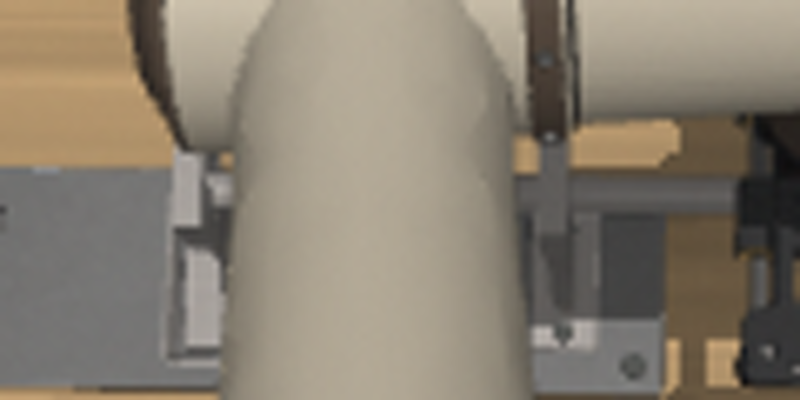

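View pics/s11.png

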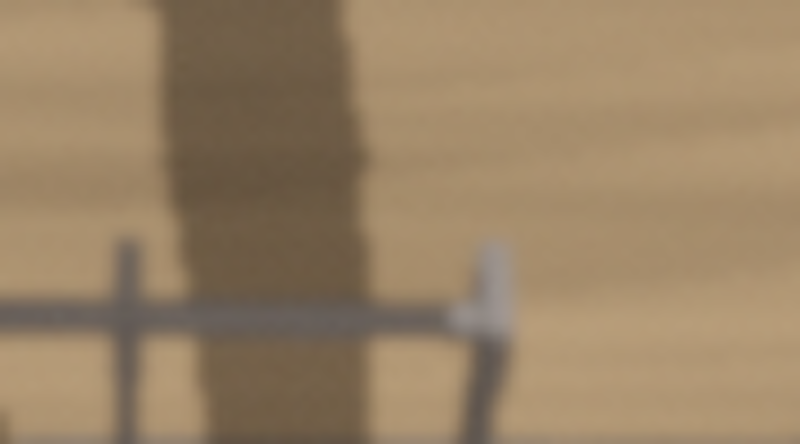

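```bash
python3 -m inch '[{"jaw":255,"x":0,"y":0.25,"z":0,"ax":0,"ay":0,"az":0.02},{"jaw":255,"x":0,"y":0.3,"z":0,"ax":0,"ay":0,"az":0},{"jaw":255,"x":0,"y":0.3,"z":0,"ax":0,"ay":0,"az":0},{"jaw":255,"x":0,"y":0.3,"z":0,"ax":0,"ay":0,"az":0},{"jaw":255,"x":0,"y":0,"z":0,"ax":0,"ay":0,"az":0}]';python3 st.py;python3 - <<'E'
from h import *
snap('scene','s12',(220,150,380,230))
E
```

```text
time_s: 20.45
tcp_pos: [0.6225, -0.0257, 0.1952]
ee_rot: [[-0.002, -1.0, 0.001], [-1.0, 0.002, 0.021], [-0.021, -0.001, -1.0]]
wrist_force: [-0.8, -0.1, -1.9]
gripper_width: 0.169
20.45 [ 0.6225 -0.0257  0.1952] yawY 179.87 z [ 0.001   0.021  -0.9998] F [-0.7765 -0.1318 -1.8576] w 0.169 j [ 11.9  23.   -1.7  -1.3 -65.  -11.5]
```

View pics/s12.png

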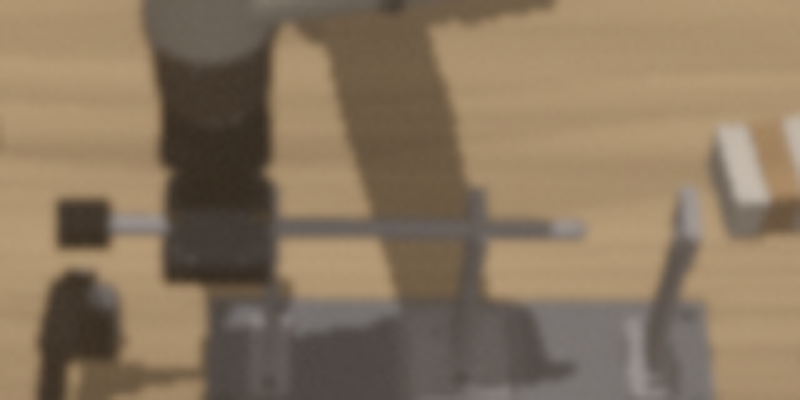

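```bash
python3 -m inch '[{"jaw":255,"x":0,"y":0.04,"z":-0.06,"ax":0,"ay":0,"az":0},{"jaw":255,"x":0,"y":0,"z":0,"ax":0,"ay":0,"az":0},{"jaw":180,"x":0,"y":0,"z":0,"ax":0,"ay":0,"az":0},{"jaw":120,"x":0,"y":0,"z":0,"ax":0,"ay":0,"az":0},{"jaw":120,"x":0,"y":0,"z":0,"ax":0,"ay":0,"az":0},{"jaw":120,"x":0,"y":0,"z":0,"ax":0,"ay":0,"az":0},{"jaw":120,"x":0,"y":0,"z":0,"ax":0,"ay":0,"az":0}]';python3 st.py;python3 - <<'E'
from h import *
snap('scene','s13',(220,150,380,230))
E
```

```text
time_s: 21.38
tcp_pos: [0.6235, -0.0254, 0.1929]
ee_rot: [[-0.005, -1.0, 0.004], [-1.0, 0.005, 0.02], [-0.021, -0.004, -1.0]]
wrist_force: [-0.4, -0.5, 0.6]
gripper_width: 0.518
21.38 [ 0.6235 -0.0254  0.1929] yawY 179.72 z [ 0.0043  0.0205 -0.9998] F [-0.4414 -0.4508  0.6101] w 0.518 j [ 11.9  23.1  -1.9  -1.2 -64.6 -11.7]
```

View pics/s13.png

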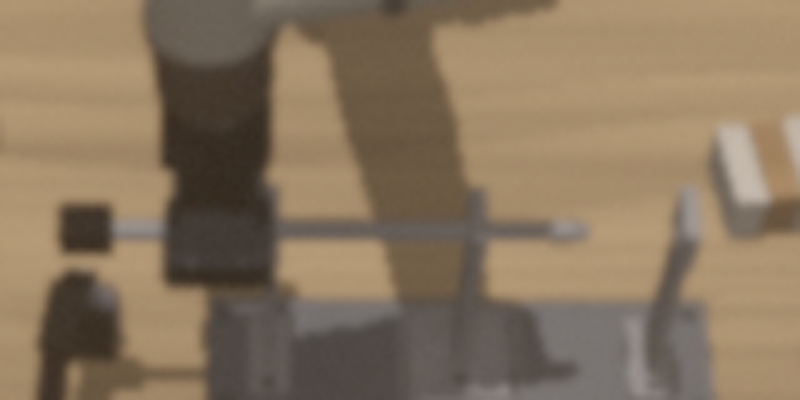

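```bash
python3 -m inch '[{"jaw":70,"x":0,"y":0,"z":0,"ax":-0.06,"ay":0,"az":0},{"jaw":70,"x":0,"y":0,"z":0,"ax":-0.06,"ay":0,"az":0},{"jaw":70,"x":0,"y":-0.4,"z":0,"ax":0,"ay":0,"az":0},{"jaw":70,"x":0,"y":-0.5,"z":-0.05,"ax":0,"ay":0,"az":0},{"jaw":70,"x":0,"y":-0.5,"z":-0.05,"ax":0,"ay":0,"az":0},{"jaw":70,"x":0,"y":-0.2,"z":0,"ax":0,"ay":0,"az":0},{"jaw":70,"x":0,"y":0,"z":0,"ax":0,"ay":0,"az":0}]';python3 st.py;python3 - <<'E'
from h import *
np.set_printoptions(precision=4,suppress=True)
snap('scene','s14',(200,150,360,230))
im=cv2.imread('pics/s13_raw.png'); g=im.max(2); 
sub=(g[185:203,225:250]<75); ys,xs=np.nonzero(sub); print(xs.min()+225,xs.max()+225,ys.min()+185,ys.max()+185)
for X in ((.623,-.106,.2),(.623,-.146,.2),(.623,-.126,.2)): print(proj('scene',X))
E
```

```text
time_s: 22.3
tcp_pos: [0.6236, -0.1223, 0.1866]
ee_rot: [[-0.002, -1.0, 0.004], [-1.0, 0.002, -0.003], [0.003, -0.004, -1.0]]
wrist_force: [-0.1, 0.4, 0.0]
gripper_width: 0.722
22.3 [ 0.6236 -0.1223  0.1866] yawY 179.9 z [ 0.0041 -0.0035 -1.    ] F [-0.1235  0.4339  0.0149] w 0.722 j [  3.6  24.4  -1.3   0.2 -64.1  -3.8]
233 240 192 199
[241.1525 195.9049]
[230.1601 195.8835]
[235.6556 195.8942]
```

View pics/s14.png

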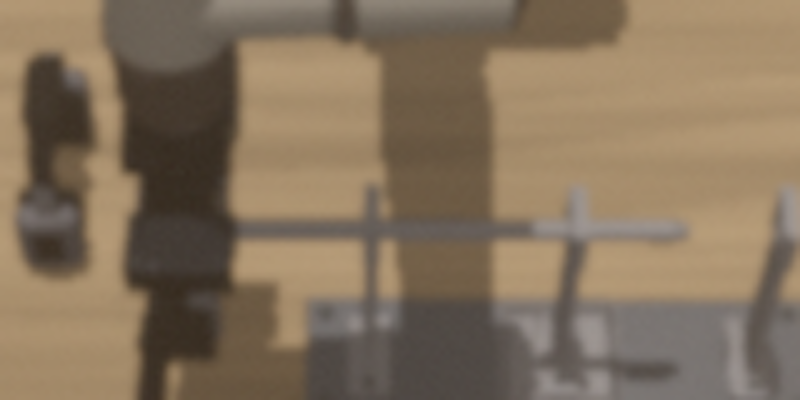

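```bash
python3 -m inch '[{"jaw":255,"x":0,"y":0,"z":0,"ax":0,"ay":0,"az":0},{"jaw":255,"x":0,"y":0,"z":0,"ax":0,"ay":0,"az":0},{"jaw":255,"x":0,"y":0,"z":0,"ax":0,"ay":0,"az":0},{"jaw":255,"x":0,"y":0,"z":0,"ax":0,"ay":0,"az":0},{"jaw":255,"x":0,"y":0,"z":0,"ax":0,"ay":0,"az":0},{"jaw":255,"x":0,"y":0,"z":0,"ax":0,"ay":0,"az":0},{"jaw":255,"x":0,"y":0,"z":0,"ax":0,"ay":0,"az":0}]';python3 st.py
```

```text
time_s: 23.22
tcp_pos: [0.6239, -0.1193, 0.1871]
ee_rot: [[0.003, -1.0, 0.004], [-1.0, -0.003, -0.003], [0.003, -0.004, -1.0]]
wrist_force: [-0.4, 0.9, 0.3]
gripper_width: 0.339
23.23 [ 0.6239 -0.1193  0.1871] yawY -179.86 z [ 0.0045 -0.0034 -1.    ] F [-0.3831  0.9019  0.2761] w 0.339 j [  3.9  24.3  -1.3   0.2 -64.1  -3.8]
```

```bash
python3 -m inch '[{"jaw":255,"x":-0.01,"y":0.15,"z":0.06,"ax":0,"ay":0,"az":-0.01},{"jaw":255,"x":0,"y":0.3,"z":0,"ax":0,"ay":0,"az":0},{"jaw":255,"x":0,"y":0.3,"z":0,"ax":0,"ay":0,"az":0},{"jaw":255,"x":0,"y":0.1,"z":0,"ax":0,"ay":0,"az":0},{"jaw":255,"x":0,"y":0,"z":0,"ax":0,"ay":0,"az":0}]';python3 st.py;python3 - <<'E'
from h import *
snap('scene','s15',(220,150,380,230));snap('top','t15',(120,140,280,220))
E
```

```text
time_s: 23.85
tcp_pos: [0.6223, -0.0635, 0.1896]
ee_rot: [[0.002, -1.0, 0.002], [-1.0, -0.002, -0.003], [0.003, -0.002, -1.0]]
wrist_force: [-0.4, -0.2, -1.3]
gripper_width: 0.346
23.85 [ 0.6223 -0.0635  0.1896] yawY -179.88 z [ 0.0016 -0.0033 -1.    ] F [-0.4382 -0.241  -1.2925] w 0.346 j [  9.1  23.4  -2.4   0.2 -64.1  -9.1]
```

View pics/s15.png

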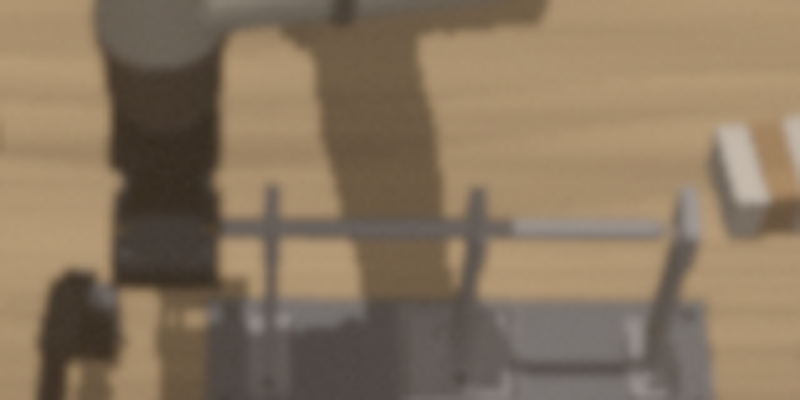

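View pics/t15.png

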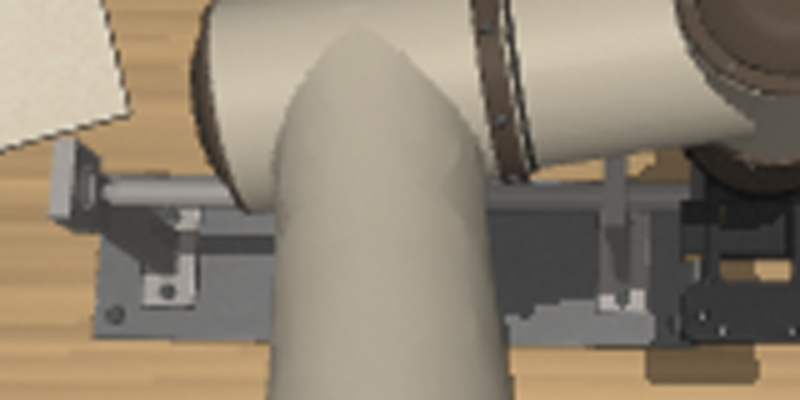

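```bash
python3 -m inch '[{"jaw":255,"x":0,"y":0.15,"z":0,"ax":0,"ay":0,"az":0},{"jaw":255,"x":0,"y":0.15,"z":0,"ax":0,"ay":0,"az":0},{"jaw":255,"x":0,"y":0,"z":0,"ax":0,"ay":0,"az":0}]';python3 st.py;python3 - <<'E'
from h import *
snap('scene','s16',(220,150,380,230));snap('top','t16',(120,140,280,220))
E
```

```text
time_s: 24.32
tcp_pos: [0.6223, -0.0458, 0.1895]
ee_rot: [[-0.0, -1.0, 0.002], [-1.0, 0.0, -0.003], [0.003, -0.002, -1.0]]
wrist_force: [-0.4, -0.5, -2.8]
gripper_width: 0.34
24.32 [ 0.6223 -0.0458  0.1895] yawY 179.98 z [ 0.0018 -0.0032 -1.    ] F [-0.4132 -0.505  -2.7559] w 0.34 j [ 10.7  23.2  -2.7   0.2 -64.  -10.8]
```

View pics/t16.png

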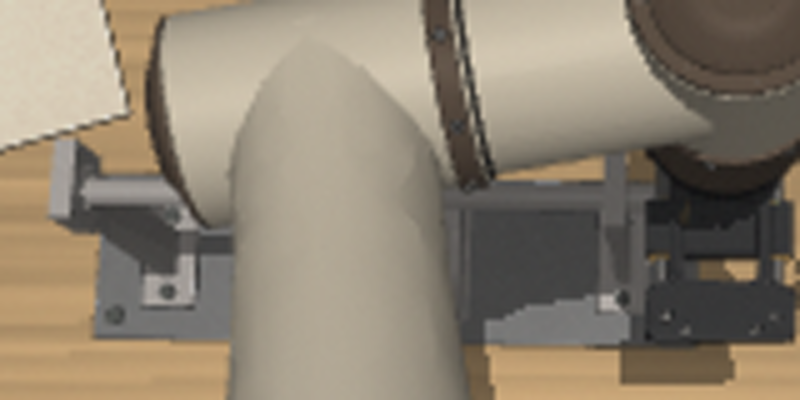

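```bash
python3 -m inch '[{"jaw":255,"x":0,"y":0.15,"z":0,"ax":0,"ay":0,"az":0},{"jaw":255,"x":0,"y":0.15,"z":0,"ax":0,"ay":0,"az":0},{"jaw":255,"x":0,"y":0,"z":0,"ax":0,"ay":0,"az":0}]';python3 st.py; python3 -m inch '[{"jaw":255,"x":0,"y":0.12,"z":0,"ax":0,"ay":0,"az":0},{"jaw":255,"x":0,"y":0.04,"z":0,"ax":0,"ay":0,"az":0},{"jaw":255,"x":0,"y":0,"z":0,"ax":0,"ay":0,"az":0}]';python3 st.py
```

```text
time_s: 24.8
tcp_pos: [0.6223, -0.0273, 0.1896]
ee_rot: [[-0.001, -1.0, 0.002], [-1.0, 0.001, -0.003], [0.003, -0.002, -1.0]]
wrist_force: [0.6, 1.3, -1.5]
gripper_width: 0.345
24.8 [ 0.6223 -0.0273  0.1896] yawY 179.92 z [ 0.0019 -0.0033 -1.    ] F [ 0.5672  1.2779 -1.4887] w 0.345 j [ 12.5  23.1  -2.8   0.2 -64.  -12.6]
time_s: 25.18
tcp_pos: [0.6223, -0.0169, 0.1896]
ee_rot: [[-0.001, -1.0, 0.002], [-1.0, 0.001, -0.003], [0.003, -0.002, -1.0]]
wrist_force: [0.3, 0.3, -0.9]
gripper_width: 0.341
25.18 [ 0.6223 -0.0169  0.1896] yawY 179.94 z [ 0.0017 -0.0034 -1.    ] F [ 0.3372  0.3128 -0.8826] w 0.341 j [ 13.4  23.1  -2.9   0.2 -64.  -13.6]
```

```bash
python3 -m inch '[{"jaw":255,"x":0,"y":0.04,"z":0,"ax":0,"ay":0,"az":0},{"jaw":255,"x":0,"y":0,"z":0,"ax":0,"ay":0,"az":0}]';python3 st.py;python3 - <<'E'
from h import *
snap('scene','s17',(220,150,380,230))
E
```

```text
time_s: 25.42
tcp_pos: [0.6223, -0.0145, 0.1895]
ee_rot: [[-0.001, -1.0, 0.002], [-1.0, 0.001, -0.003], [0.003, -0.002, -1.0]]
wrist_force: [-0.0, 0.0, -1.7]
gripper_width: 0.343
25.43 [ 0.6223 -0.0145  0.1895] yawY 179.92 z [ 0.0016 -0.0034 -1.    ] F [-0.0222  0.0436 -1.7181] w 0.343 j [ 13.6  23.1  -2.9   0.2 -64.  -13.8]
```

View pics/s17.png

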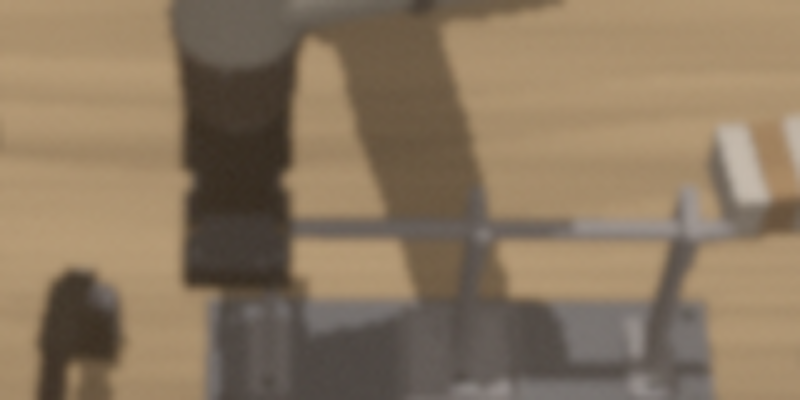

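```bash
for i in 1; do python3 -m inch '[{"jaw":255,"x":0,"y":0.05,"z":0,"ax":0,"ay":0,"az":0},{"jaw":255,"x":0,"y":0,"z":0,"ax":0,"ay":0,"az":0}]' >/dev/null;python3 st.py; done;  python3 -m inch '[{"jaw":255,"x":0,"y":0.04,"z":0,"ax":0,"ay":0,"az":0},{"jaw":255,"x":0,"y":0,"z":0,"ax":0,"ay":0,"az":0}]' >/dev/null;python3 st.py
```

```text
25.73 [ 0.6223 -0.0115  0.1896] yawY 179.91 z [ 0.0017 -0.0034 -1.    ] F [-0.6585 -0.2946 -1.6122] w 0.343 j [ 13.9  23.1  -2.9   0.2 -64.  -14.1]
25.98 [ 0.6222 -0.0107  0.1895] yawY 179.86 z [ 0.001  -0.0059 -1.    ] F [ 1.0737 -0.2315 -1.3524] w 0.34 j [ 14.1  23.1  -2.9   0.4 -64.  -14.4]
```

```bash
python3 -m inch '[{"jaw":255,"x":0,"y":0.06,"z":0,"ax":0.02,"ay":0,"az":0},{"jaw":255,"x":0,"y":0.03,"z":0,"ax":0,"ay":0,"az":0}]' >/dev/null;python3 st.py; python3 - <<'E'
from h import *
snap('scene','s18',(240,160,340,220)); snap('scene','s18b',(320,170,380,215))
for X in ((.623,.3475,.203),(.623,.0025,.203)): print(proj('scene',X))
E
```

```text
26.23 [ 0.6221 -0.0106  0.1896] yawY 179.78 z [-0.0006 -0.0106 -0.9999] F [ 1.3916 -4.2352 -1.7487] w 0.34 j [ 14.2  23.1  -3.    0.6 -64.1 -14.7]
[366.3140734  195.70711685]
[271.00277125 195.5228677 ]
```

View pics/s18b.png

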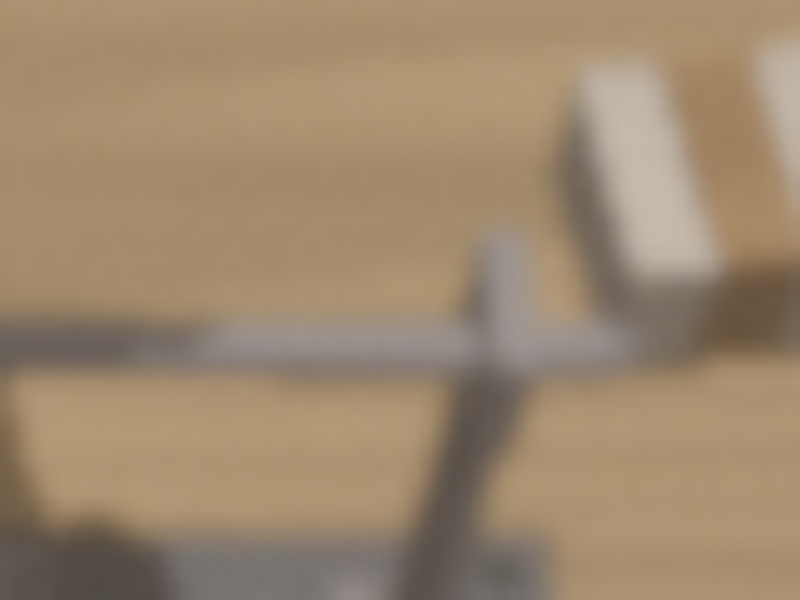

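View pics/s18.png

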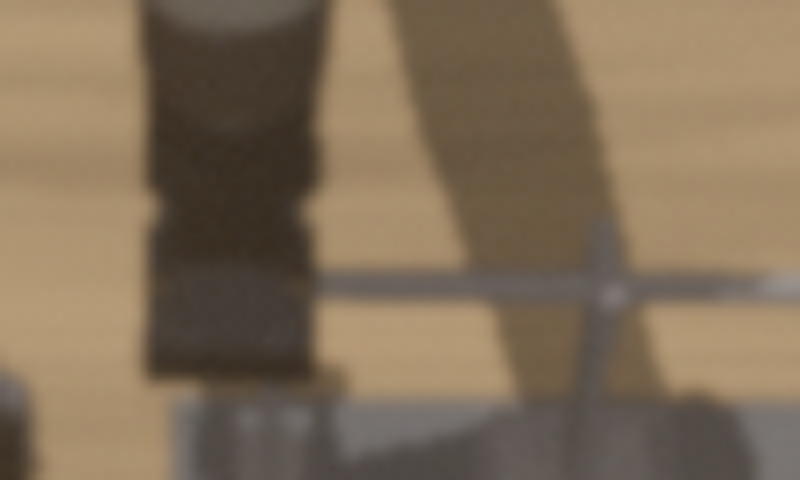

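```bash
python3 -m inch '[{"jaw":255,"x":0,"y":0,"z":-0.05,"ax":0,"ay":0,"az":0},{"jaw":255,"x":0,"y":0,"z":0,"ax":0,"ay":0,"az":0},{"jaw":140,"x":0,"y":0,"z":0,"ax":0,"ay":0,"az":0},{"jaw":90,"x":0,"y":0,"z":0,"ax":0,"ay":0,"az":0},{"jaw":90,"x":0,"y":0,"z":0,"ax":0,"ay":0,"az":0},{"jaw":90,"x":0,"y":0,"z":0,"ax":0,"ay":0,"az":0},{"jaw":90,"x":0,"y":0,"z":0,"ax":0,"ay":0,"az":0},{"jaw":90,"x":0,"y":-0.05,"z":0.3,"ax":0,"ay":0,"az":0},{"jaw":90,"x":0,"y":0,"z":0.5,"ax":0,"ay":0,"az":0},{"jaw":90,"x":0,"y":-0.3,"z":0.6,"ax":0.06,"ay":0,"az":0},{"jaw":90,"x":0,"y":-0.5,"z":0.6,"ax":0,"ay":0,"az":0},{"jaw":90,"x":0,"y":-0.5,"z":0,"ax":0,"ay":0,"az":0}]';python3 st.py
```

```text
time_s: 27.82
tcp_pos: [0.6224, -0.09, 0.3109]
ee_rot: [[0.001, -1.0, 0.002], [-1.0, -0.001, 0.002], [-0.002, -0.002, -1.0]]
wrist_force: [1.1, 0.1, -0.2]
gripper_width: 0.646
27.82 [ 0.6224 -0.09    0.3109] yawY -179.93 z [ 0.0018  0.0016 -1.    ] F [ 1.0931  0.0953 -0.1531] w 0.646 j [  6.4  19.9   9.8  -0.1 -79.8  -6.4]
```

```bash
python3 -m inch '[{"jaw":60,"x":-0.5,"y":-0.6,"z":0,"ax":0,"ay":0,"az":-1},{"jaw":60,"x":-0.5,"y":-0.6,"z":0,"ax":0,"ay":0,"az":-1},{"jaw":60,"x":-0.5,"y":-0.6,"z":0,"ax":0,"ay":0,"az":-1},{"jaw":60,"x":-0.5,"y":-0.6,"z":0,"ax":0,"ay":0,"az":-1},{"jaw":60,"x":-0.5,"y":-0.6,"z":0,"ax":0,"ay":0,"az":-1},{"jaw":60,"x":-0.5,"y":-0.6,"z":0,"ax":0,"ay":0,"az":-1},{"jaw":60,"x":-0.5,"y":-0.6,"z":0,"ax":0,"ay":0,"az":-1},{"jaw":60,"x":-0.3,"y":-0.6,"z":0,"ax":0,"ay":0,"az":-1},{"jaw":60,"x":0,"y":-0.5,"z":0,"ax":0,"ay":0,"az":-0.5},{"jaw":60,"x":0,"y":0,"z":0,"ax":0,"ay":0,"az":0}]';python3 st.py;python3 - <<'E'
from h import *
snap('scene','s20',(200,140,400,290));snap('top','t20',(120,130,320,280));snap('top','t20b',(270,130,430,250))
E
```

```text
time_s: 29.08
tcp_pos: [0.3853, -0.4185, 0.3115]
ee_rot: [[-0.999, -0.036, 0.004], [-0.036, 0.999, -0.004], [-0.004, -0.004, -1.0]]
wrist_force: [-0.2, -0.4, 0.0]
gripper_width: 0.762
29.07 [ 0.3853 -0.4185  0.3115] yawY 92.07 z [ 0.004 -0.004 -1.   ] F [-0.1545 -0.4285  0.0042] w 0.762 j [-31.   13.6   1.    0.1 -77.1 -56.9]
```

View pics/s20.png

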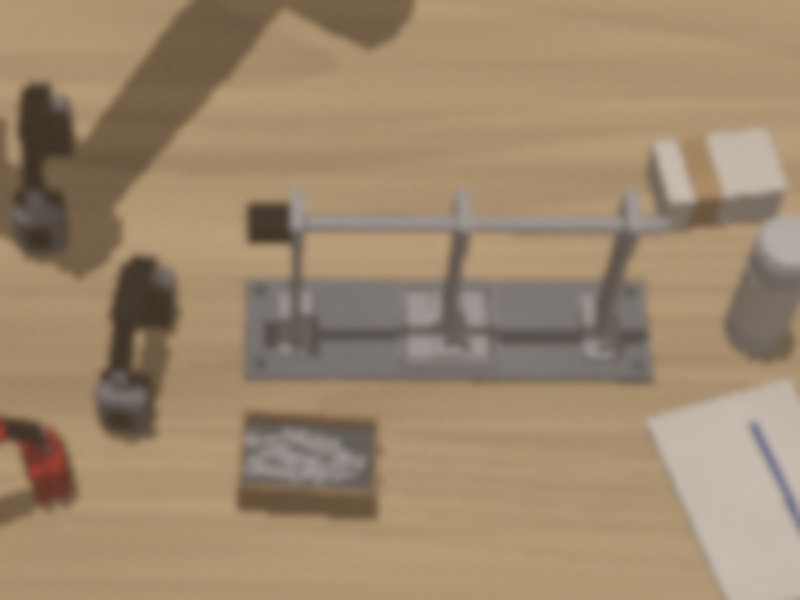

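View pics/t20.png

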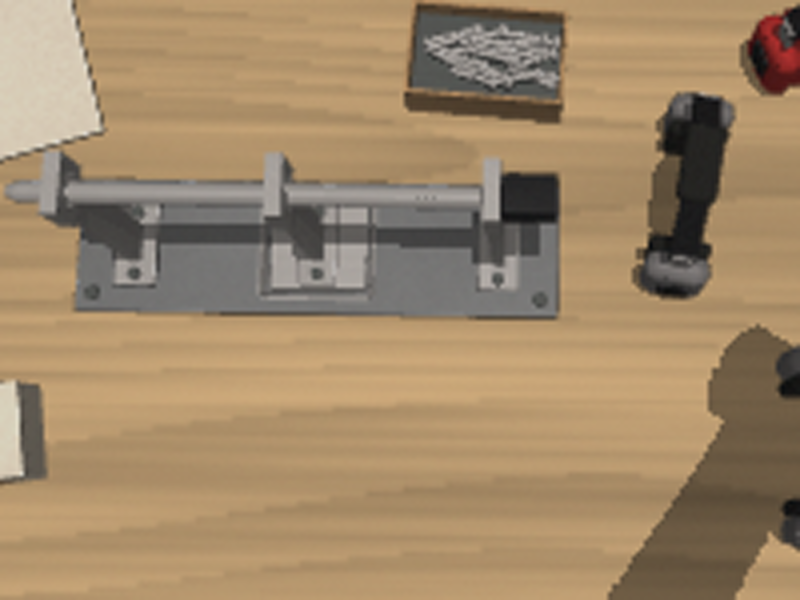

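View pics/t20b.png

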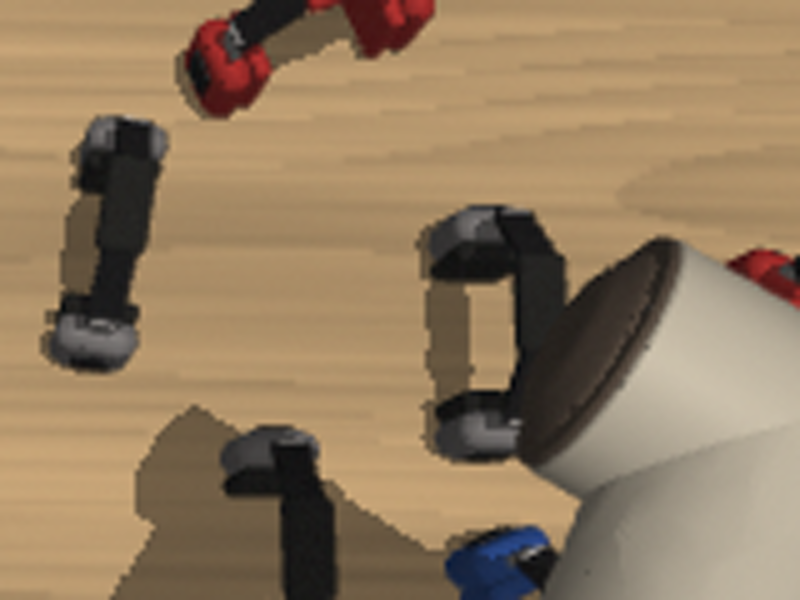

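```bash
python3 - <<'E'
from h import *
im=cv2.imread('pics/top0.png')
out=[]
for (cx,cy) in ((293,178),(327,241),(371,196)):
    c=im[cy-30:cy+30,cx-25:cx+25].astype(float); c=255*(np.clip(c/110,0,1))**0.6
    out.append(cv2.resize(c.astype(np.uint8),None,fx=5.3,fy=5.3*1.5/1.5*1,interpolation=cv2.INTER_CUBIC))
o=cv2.resize(np.hstack(out),None,fx=1,fy=1); cv2.imwrite('pics/c6.png',o); print(o.shape)
E
```

```text
(318, 795, 3)
```

View pics/c6.png

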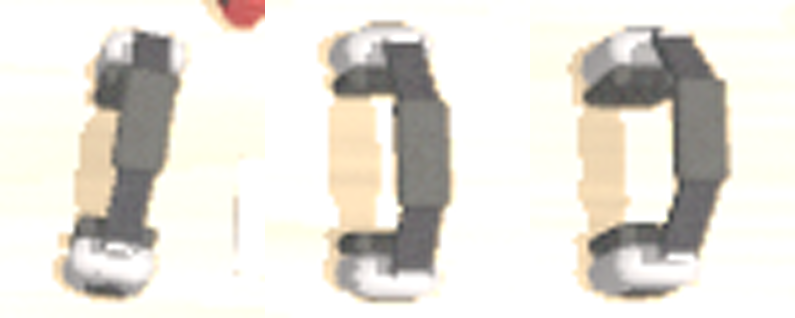

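```bash
python3 - <<'E'
from h import *
np.set_printoptions(precision=4,suppress=True)
P={'C':((293,178),0,((130,66),(178,70),(163,172),(113,165))),'B':((327,241),265,((398,98),(447,104),(450,205),(399,202))),'A':((371,196),530,((677,80),(725,80),(728,178),(675,180)))}
for k,((cx,cy),o,cs) in P.items():
    W=np.array([at('top',(cx-25-.4+(u-o)/5.3,cy-30-.4+v/5.3),.151)[:2] for u,v in cs])
    print(k,W.mean(0),'sides',[round(np.linalg.norm(W[(i+1)%4]-W[i])*1000,1) for i in range(4)])
    d=(W[0]+W[1]-W[2]-W[3])/2; print('  xaxis yaw',np.degrees(np.arctan2(d[1],d[0])))
print('camO',ray('top',(256,193))[0])
E
```

```text
C [ 0.6644 -0.1441] sides [np.float64(27.1), np.float64(59.6), np.float64(28.0), np.float64(58.1)]
  xaxis yaw -9.349582940109217
B [ 0.4612 -0.246 ] sides [np.float64(26.7), np.float64(54.1), np.float64(27.4), np.float64(55.7)]
  xaxis yaw -0.5909773355912037
A [ 0.6066 -0.387 ] sides [np.float64(26.9), np.float64(55.5), np.float64(29.4), np.float64(56.7)]
  xaxis yaw -2.870198142727292
camO [ 0.4013 -0.0212  1.1499]
```

```bash
python3 -m inch '[{"jaw":40,"x":0.5,"y":0.5,"z":-0.1,"ax":0,"ay":0,"az":-0.2},{"jaw":40,"x":0.65,"y":0.65,"z":-0.1,"ax":0,"ay":0,"az":-0.2},{"jaw":40,"x":0.65,"y":0.65,"z":-0.1,"ax":0,"ay":0,"az":-0.2},{"jaw":40,"x":0.65,"y":0.65,"z":-0.1,"ax":0,"ay":0,"az":-0.2},{"jaw":40,"x":0.65,"y":0.65,"z":-0.1,"ax":0,"ay":0,"az":-0.2},{"jaw":40,"x":0.65,"y":0.65,"z":-0.1,"ax":0,"ay":0,"az":-0.1},{"jaw":40,"x":0.65,"y":0.65,"z":-0.1,"ax":0,"ay":0,"az":0},{"jaw":40,"x":0,"y":0,"z":0,"ax":0,"ay":0,"az":0},{"jaw":40,"x":0,"y":0,"z":0,"ax":0,"ay":0,"az":0}]';python3 st.py
```

```text
time_s: 30.35
tcp_pos: [0.6566, -0.1325, 0.2716]
ee_rot: [[-0.99, 0.141, 0.008], [0.14, 0.99, -0.007], [-0.008, -0.006, -1.0]]
wrist_force: [0.9, -0.7, -0.1]
gripper_width: 0.844
30.35 [ 0.6566 -0.1325  0.2716] yawY 81.92 z [ 0.0076 -0.0067 -0.9999] F [ 0.9417 -0.7499 -0.0782] w 0.844 j [   2.6   24.8   11.6    0.4  -76.4 -100.8]
```

```bash
python3 -m inch '[{"jaw":40,"x":0.13,"y":-0.19,"z":0,"ax":0.04,"ay":0.04,"az":-0.12},{"jaw":40,"x":0,"y":0,"z":-0.3,"ax":0,"ay":0,"az":0},{"jaw":40,"x":0,"y":0,"z":-0.5,"ax":0,"ay":0,"az":0},{"jaw":40,"x":0,"y":0,"z":-0.5,"ax":0,"ay":0,"az":0},{"jaw":40,"x":0,"y":0,"z":-0.2,"ax":0,"ay":0,"az":0},{"jaw":40,"x":0,"y":0,"z":0,"ax":0,"ay":0,"az":0},{"jaw":40,"x":0,"y":0,"z":0,"ax":0,"ay":0,"az":0}]';python3 st.py;python3 - <<'E'
from h import *
snap('scene','s21',(180,150,300,240));snap('top','t21',(250,130,350,205))
E
```

```text
time_s: 31.22
tcp_pos: [0.661, -0.1489, 0.1875]
ee_rot: [[-0.986, 0.165, 0.01], [0.165, 0.986, -0.001], [-0.01, 0.001, -1.0]]
wrist_force: [0.3, 0.2, 0.4]
gripper_width: 0.841
31.23 [ 0.661  -0.1489  0.1875] yawY 80.49 z [ 0.0104 -0.001  -0.9999] F [0.3135 0.2035 0.4367] w 0.841 j [   1.    28.2    5.2    0.1  -66.4 -100.5]
```

View pics/s21.png

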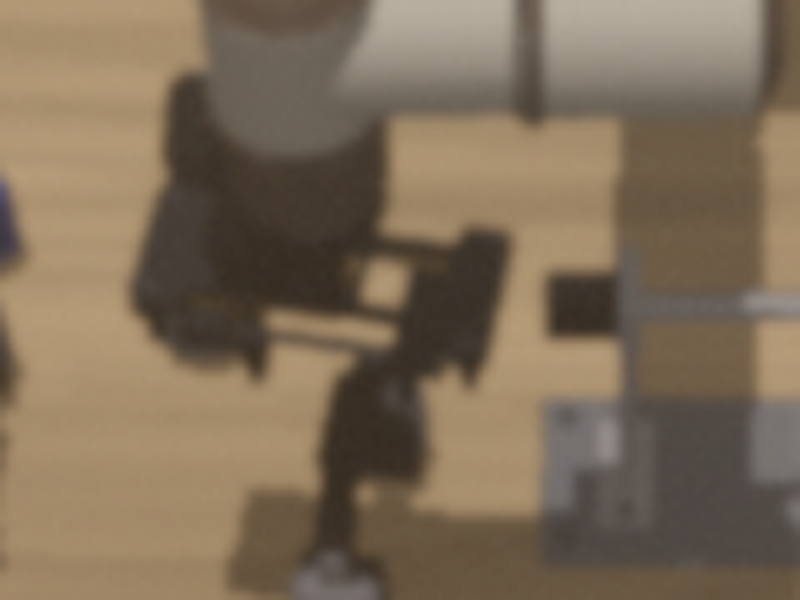

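View pics/t21.png

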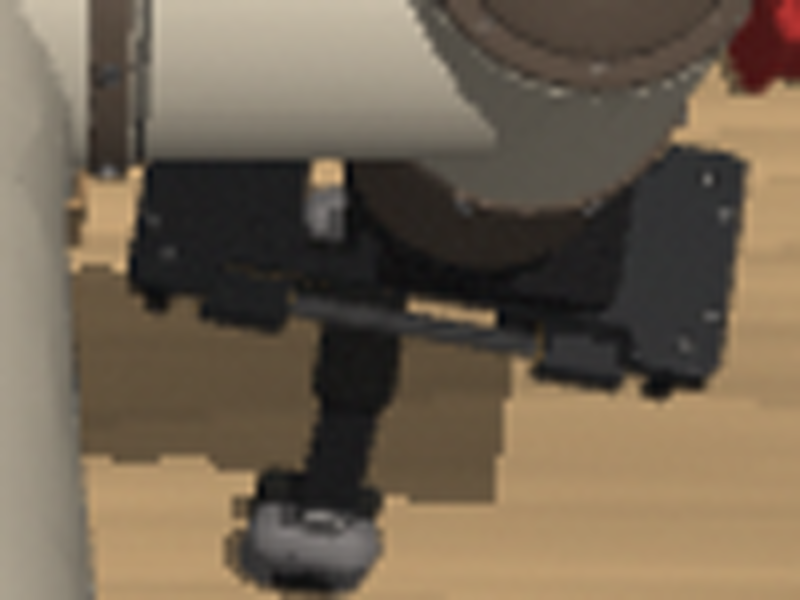

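```bash
python3 -m inch '[{"jaw":40,"x":0.1,"y":0.05,"z":-0.2,"ax":0,"ay":0.06,"az":0},{"jaw":40,"x":0,"y":0,"z":-0.3,"ax":0,"ay":0,"az":0},{"jaw":40,"x":0,"y":0,"z":-0.25,"ax":0,"ay":0,"az":0},{"jaw":40,"x":0,"y":0,"z":0,"ax":0,"ay":0,"az":0},{"jaw":40,"x":0,"y":0,"z":0,"ax":0,"ay":0,"az":0}]';python3 st.py
```

```text
time_s: 31.95
tcp_pos: [0.6675, -0.1451, 0.1389]
ee_rot: [[-0.986, 0.165, -0.001], [0.165, 0.986, -0.001], [0.001, -0.001, -1.0]]
wrist_force: [-0.9, -0.6, 0.4]
gripper_width: 0.846
31.95 [ 0.6675 -0.1451  0.1389] yawY 80.53 z [-0.0012 -0.0007 -1.    ] F [-0.9497 -0.628   0.4102] w 0.846 j [   1.3   31.2    3.1    0.   -62.  -100.8]
```

```bash
python3 -m inch '[{"jaw":255,"x":0,"y":0,"z":0,"ax":0,"ay":0,"az":0},{"jaw":255,"x":0,"y":0,"z":0,"ax":0,"ay":0,"az":0},{"jaw":255,"x":0,"y":0,"z":0,"ax":0,"ay":0,"az":0},{"jaw":255,"x":0,"y":0,"z":0,"ax":0,"ay":0,"az":0},{"jaw":255,"x":0,"y":0,"z":0,"ax":0,"ay":0,"az":0},{"jaw":255,"x":0,"y":0,"z":0,"ax":0,"ay":0,"az":0},{"jaw":255,"x":0,"y":0,"z":0,"ax":0,"ay":0,"az":0},{"jaw":255,"x":0,"y":0,"z":0,"ax":0,"ay":0,"az":0}]';python3 st.py
```

```text
time_s: 32.95
tcp_pos: [0.6683, -0.1452, 0.1407]
ee_rot: [[-0.986, 0.165, 0.002], [0.165, 0.986, -0.001], [-0.002, -0.001, -1.0]]
wrist_force: [0.1, -0.7, -0.1]
gripper_width: 0.344
32.95 [ 0.6683 -0.1452  0.1407] yawY 80.53 z [ 0.0021 -0.0009 -1.    ] F [ 0.1467 -0.7098 -0.133 ] w 0.344 j [   1.3   31.1    3.1    0.1  -62.  -100.8]
```

```bash
python3 -m inch '[{"jaw":255,"x":0,"y":0,"z":0.3,"ax":0,"ay":0,"az":0},{"jaw":255,"x":0,"y":0,"z":0.7,"ax":0,"ay":0,"az":0.2},{"jaw":255,"x":0,"y":0,"z":0.8,"ax":0,"ay":0,"az":0.25},{"jaw":255,"x":0,"y":0,"z":0.8,"ax":0,"ay":0,"az":0.25},{"jaw":255,"x":0,"y":0,"z":0.8,"ax":0,"ay":0,"az":0.2},{"jaw":255,"x":0,"y":0,"z":0.6,"ax":0,"ay":0,"az":0},{"jaw":255,"x":0,"y":0,"z":0.2,"ax":0,"ay":0,"az":0},{"jaw":255,"x":0,"y":0,"z":0,"ax":0,"ay":0,"az":0}]';python3 st.py; python3 -m inch '[{"jaw":255,"x":-0.2,"y":0.4,"z":0,"ax":0,"ay":0,"az":0},{"jaw":255,"x":-0.2,"y":0.7,"z":0,"ax":0,"ay":0,"az":0},{"jaw":255,"x":-0.1,"y":0.8,"z":0,"ax":0,"ay":0,"az":0},{"jaw":255,"x":0,"y":0.8,"z":0,"ax":0,"ay":0,"az":0},{"jaw":255,"x":0,"y":0.8,"z":0,"ax":0,"ay":0,"az":0},{"jaw":255,"x":0,"y":0.8,"z":0,"ax":0,"ay":0,"az":0},{"jaw":255,"x":0,"y":0.8,"z":0,"ax":0,"ay":0,"az":0},{"jaw":255,"x":0,"y":0.6,"z":0,"ax":0,"ay":0,"az":0},{"jaw":255,"x":0,"y":0.3,"z":0,"ax":0,"ay":0,"az":0},{"jaw":255,"x":0,"y":0,"z":0,"ax":0,"ay":0,"az":0},{"jaw":255,"x":0,"y":0,"z":0,"ax":0,"ay":0,"az":0}]';python3 st.py
```

```text
time_s: 33.95
tcp_pos: [0.6636, -0.145, 0.4035]
ee_rot: [[-1.0, 0.004, -0.001], [0.004, 1.0, -0.001], [0.001, -0.001, -1.0]]
wrist_force: [0.0, -0.4, -2.5]
gripper_width: 0.34
33.95 [ 0.6636 -0.145   0.4035] yawY 89.79 z [-0.0008 -0.0011 -1.    ] F [ 0.0226 -0.4425 -2.5457] w 0.34 j [  1.3  25.2  30.3   0.1 -95.2 -91.5]
time_s: 35.33
tcp_pos: [0.6251, 0.2239, 0.3777]
ee_rot: [[-0.999, 0.007, -0.044], [0.008, 1.0, -0.01], [0.044, -0.011, -0.999]]
wrist_force: [-0.4, 0.3, -2.3]
gripper_width: 0.344
35.33 [0.6251 0.2239 0.3777] yawY 89.58 z [-0.0436 -0.0104 -0.999 ] F [-0.4483  0.2802 -2.2881] w 0.344 j [  33.2   24.8   26.5   -0.9  -94.2 -123.7]
```

```bash
python3 -m inch '[{"jaw":255,"x":0.03,"y":0.16,"z":0,"ax":0.06,"ay":-0.25,"az":0},{"jaw":255,"x":0,"y":0,"z":-0.3,"ax":0,"ay":0,"az":0},{"jaw":255,"x":0,"y":0,"z":-0.6,"ax":0,"ay":0,"az":0},{"jaw":255,"x":0,"y":0,"z":-0.6,"ax":0,"ay":0,"az":0},{"jaw":255,"x":0,"y":0,"z":-0.5,"ax":0,"ay":0,"az":0},{"jaw":255,"x":0,"y":0,"z":-0.2,"ax":0,"ay":0,"az":0},{"jaw":255,"x":0,"y":0,"z":0,"ax":0,"ay":0,"az":0},{"jaw":255,"x":0,"y":0,"z":0,"ax":0,"ay":0,"az":0}]';python3 st.py;python3 - <<'E'
from h import *
snap('scene','s22',(260,140,400,245))
E
```

```text
time_s: 36.33
tcp_pos: [0.6291, 0.222, 0.2473]
ee_rot: [[-1.0, 0.021, 0.008], [0.021, 1.0, 0.002], [-0.008, 0.002, -1.0]]
wrist_force: [0.4, 0.5, -2.1]
gripper_width: 0.341
36.33 [0.6291 0.222  0.2473] yawY 88.81 z [ 0.0083  0.0016 -1.    ] F [ 0.3899  0.4646 -2.0878] w 0.341 j [  33.4   25.2    8.8    0.2  -73.2 -124.6]
```

View pics/s22.png

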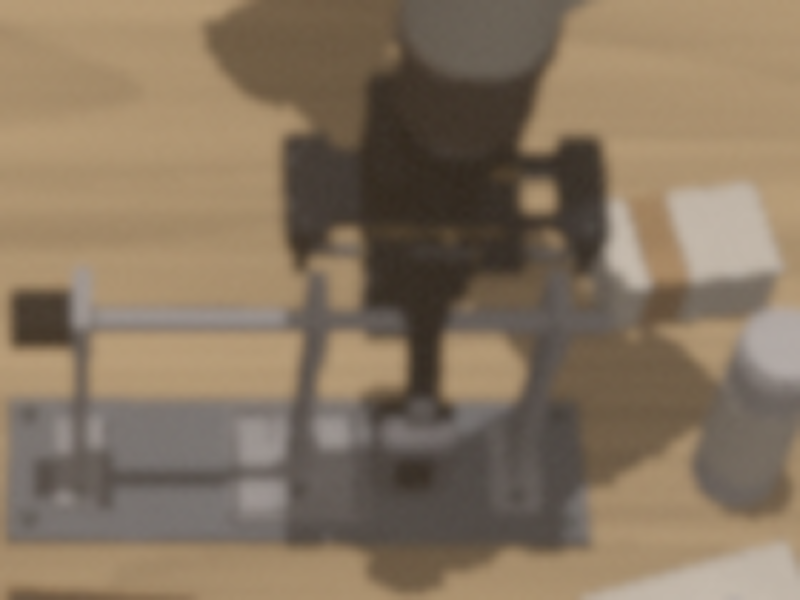

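```bash
python3 -m inch '[{"jaw":255,"x":-0.04,"y":0.15,"z":-0.2,"ax":0,"ay":0.05,"az":0.1},{"jaw":255,"x":0,"y":0,"z":-0.2,"ax":0,"ay":0,"az":0},{"jaw":255,"x":0,"y":0,"z":-0.1,"ax":0,"ay":0,"az":0},{"jaw":255,"x":0,"y":0,"z":0,"ax":0,"ay":0,"az":0},{"jaw":255,"x":0,"y":0,"z":0,"ax":0,"ay":0,"az":0}]';python3 st.py
```

```text
time_s: 37.0
tcp_pos: [0.6269, 0.2326, 0.2166]
ee_rot: [[-1.0, 0.001, 0.001], [0.001, 1.0, 0.003], [-0.001, 0.003, -1.0]]
wrist_force: [-0.1, -0.2, -0.8]
gripper_width: 0.346
37.0 [0.6269 0.2326 0.2166] yawY 89.94 z [ 0.0011  0.0029 -1.    ] F [-0.0764 -0.2459 -0.8206] w 0.346 j [  34.1   26.5    6.7   -0.1  -70.1 -124.2]
```

```bash
python3 -m inch '[{"jaw":115,"x":0,"y":0,"z":-0.02,"ax":0,"ay":0,"az":0},{"jaw":115,"x":0,"y":0,"z":0,"ax":0,"ay":0,"az":0},{"jaw":115,"x":0,"y":0,"z":0,"ax":0,"ay":0,"az":0},{"jaw":115,"x":0,"y":0,"z":0,"ax":0,"ay":0,"az":0},{"jaw":115,"x":0,"y":0,"z":0.2,"ax":0,"ay":0,"az":0},{"jaw":115,"x":0,"y":0,"z":0.4,"ax":0,"ay":0,"az":0},{"jaw":115,"x":0,"y":0,"z":0.6,"ax":0,"ay":0,"az":0},{"jaw":115,"x":0,"y":0,"z":0.3,"ax":0,"ay":0,"az":0},{"jaw":80,"x":0,"y":0,"z":0,"ax":0,"ay":0,"az":0}]';python3 st.py;python3 - <<'E'
from h import *
snap('scene','s23',(260,140,400,245))
E
```

```text
time_s: 38.12
tcp_pos: [0.6286, 0.2325, 0.315]
ee_rot: [[-1.0, 0.001, 0.01], [0.001, 1.0, 0.006], [-0.01, 0.006, -1.0]]
wrist_force: [-1.2, -1.3, -0.5]
gripper_width: 0.592
38.12 [0.6286 0.2325 0.315 ] yawY 89.96 z [ 0.01    0.0056 -0.9999] F [-1.1953 -1.3228 -0.5069] w 0.592 j [  34.1   23.9   16.4    0.1  -81.8 -124.2]
```

View pics/s23.png

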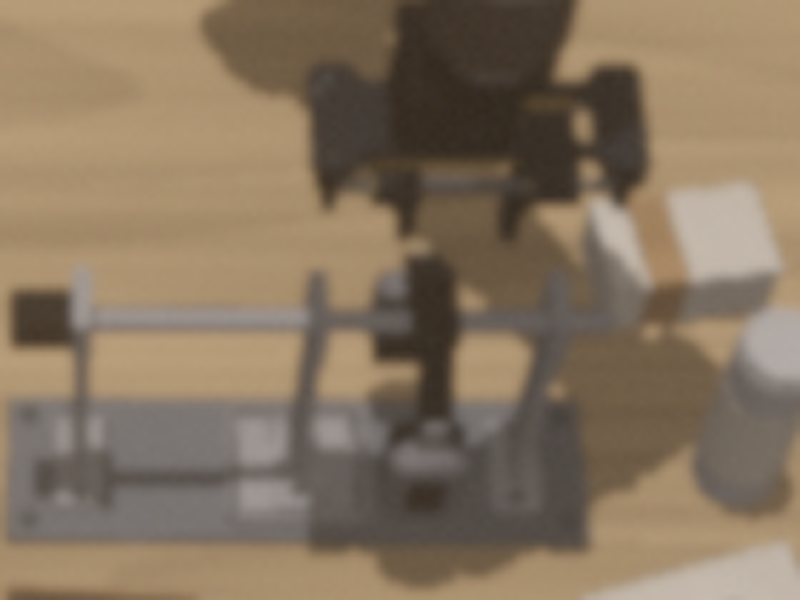

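```bash
python3 -m inch '[{"jaw":40,"x":-0.15,"y":-0.5,"z":0,"ax":0,"ay":0,"az":0},{"jaw":40,"x":-0.35,"y":-0.9,"z":0,"ax":0,"ay":0,"az":0},{"jaw":40,"x":-0.35,"y":-0.9,"z":0,"ax":0,"ay":0,"az":0},{"jaw":40,"x":-0.35,"y":-0.9,"z":0,"ax":0,"ay":0,"az":0},{"jaw":40,"x":-0.35,"y":-0.9,"z":0,"ax":0,"ay":0,"az":0},{"jaw":40,"x":-0.35,"y":-0.9,"z":0,"ax":0,"ay":0,"az":0},{"jaw":40,"x":-0.35,"y":-0.9,"z":0,"ax":0,"ay":0,"az":0},{"jaw":40,"x":-0.35,"y":-0.9,"z":-0.2,"ax":0,"ay":0,"az":0},{"jaw":40,"x":-0.2,"y":-0.7,"z":-0.4,"ax":0,"ay":0,"az":0},{"jaw":40,"x":0,"y":-0.4,"z":0,"ax":0,"ay":0,"az":0},{"jaw":40,"x":0,"y":0,"z":0,"ax":0,"ay":0,"az":0},{"jaw":40,"x":0,"y":0,"z":0,"ax":0,"ay":0,"az":0}]';python3 st.py
```

```text
time_s: 39.67
tcp_pos: [0.4459, -0.2536, 0.2634]
ee_rot: [[-1.0, 0.0, -0.012], [0.0, 1.0, 0.004], [0.012, 0.004, -1.0]]
wrist_force: [-0.0, -0.2, -0.2]
gripper_width: 0.844
39.67 [ 0.4459 -0.2536  0.2634] yawY 90.0 z [-0.0122  0.004  -0.9999] F [-0.0318 -0.1999 -0.1544] w 0.844 j [-11.5   9.8 -10.6  -0.1 -70.3 -78.4]
```

```bash
python3 -m inch '[{"jaw":40,"x":0.26,"y":0.13,"z":0,"ax":-0.02,"ay":-0.07,"az":-0.05},{"jaw":40,"x":0,"y":0,"z":-0.3,"ax":0,"ay":0,"az":0},{"jaw":40,"x":0,"y":0,"z":-0.5,"ax":0,"ay":0,"az":0},{"jaw":40,"x":0,"y":0,"z":-0.4,"ax":0,"ay":0,"az":0},{"jaw":40,"x":0,"y":0,"z":0,"ax":0,"ay":0,"az":0},{"jaw":40,"x":0,"y":0,"z":0,"ax":0,"ay":0,"az":0}]';python3 st.py;python3 - <<'E'
from h import *
snap('scene','s24',(150,130,290,235));snap('top','t24',(270,190,370,265))
E
```

```text
time_s: 40.42
tcp_pos: [0.469, -0.239, 0.1921]
ee_rot: [[-1.0, 0.0, 0.009], [0.0, 1.0, -0.001], [-0.009, -0.001, -1.0]]
wrist_force: [-0.1, 0.4, -0.2]
gripper_width: 0.844
40.42 [ 0.469  -0.239   0.1921] yawY 89.98 z [ 0.0095 -0.0013 -1.    ] F [-0.1407  0.3565 -0.1962] w 0.844 j [ -9.3  13.7 -16.3  -0.  -59.5 -80.7]
```

View pics/s24.png

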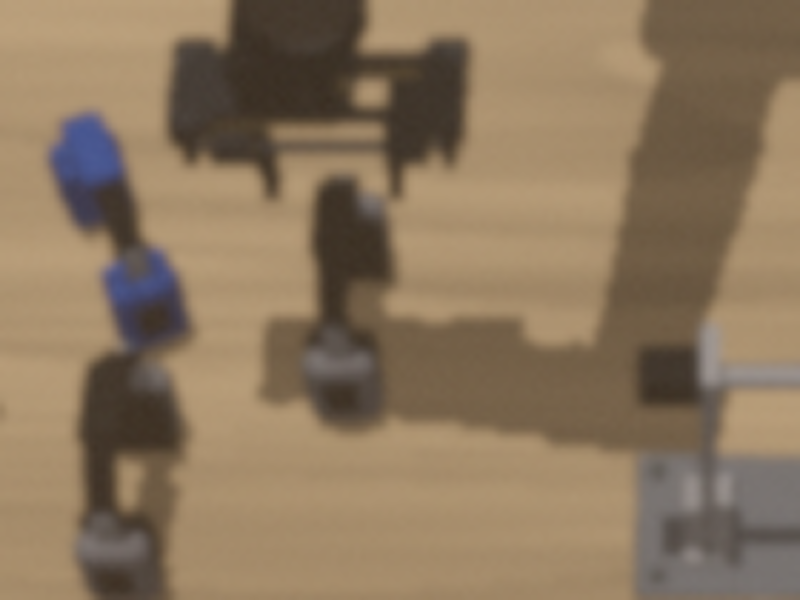

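View pics/t24.png

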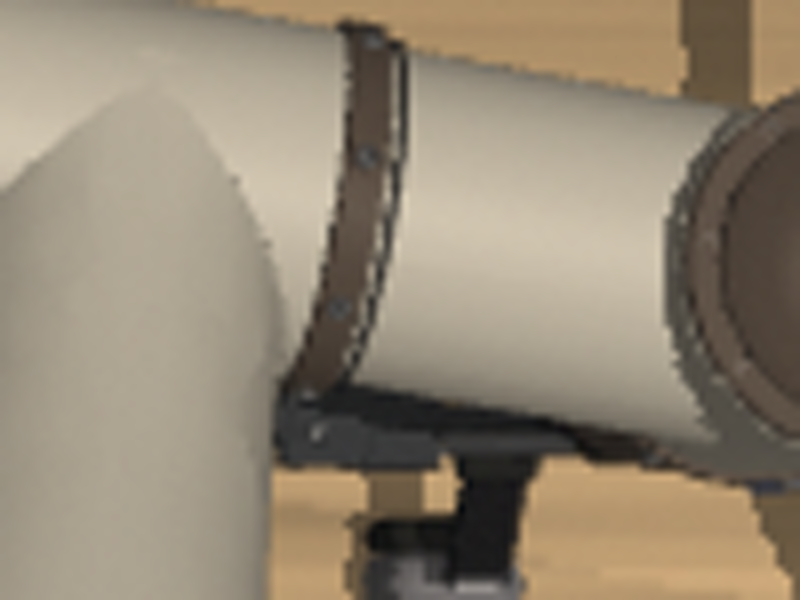

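```bash
python3 -m inch '[{"jaw":40,"x":-0.11,"y":-0.09,"z":-0.2,"ax":0,"ay":0.05,"az":0},{"jaw":40,"x":0,"y":0,"z":-0.35,"ax":0,"ay":0,"az":0},{"jaw":40,"x":0,"y":0,"z":-0.3,"ax":0,"ay":0,"az":0},{"jaw":40,"x":0,"y":0,"z":0,"ax":0,"ay":0,"az":0},{"jaw":40,"x":0,"y":0,"z":0,"ax":0,"ay":0,"az":0}]';python3 st.py
```

```text
time_s: 41.15
tcp_pos: [0.4616, -0.2462, 0.1411]
ee_rot: [[-1.0, 0.002, 0.004], [0.002, 1.0, -0.002], [-0.004, -0.002, -1.0]]
wrist_force: [0.7, -0.3, 0.4]
gripper_width: 0.844
41.15 [ 0.4616 -0.2462  0.1411] yawY 89.87 z [ 0.0042 -0.002  -1.    ] F [ 0.6854 -0.3326  0.438 ] w 0.844 j [-10.2  16.5 -20.7   0.1 -52.6 -79.9]
```

Lower 2 mm, close, and lift.

```bash
python3 -m inch '[{"jaw":255,"x":0,"y":0,"z":-0.04,"ax":0,"ay":0,"az":0},{"jaw":255,"x":0,"y":0,"z":0,"ax":0,"ay":0,"az":0},{"jaw":255,"x":0,"y":0,"z":0,"ax":0,"ay":0,"az":0},{"jaw":255,"x":0,"y":0,"z":0,"ax":0,"ay":0,"az":0},{"jaw":255,"x":0,"y":0,"z":0,"ax":0,"ay":0,"az":0},{"jaw":255,"x":0,"y":0,"z":0,"ax":0,"ay":0,"az":0},{"jaw":255,"x":0,"y":0,"z":0,"ax":0,"ay":0,"az":0},{"jaw":255,"x":0,"y":0,"z":0,"ax":0,"ay":0,"az":0}]';python3 st.py; python3 -m inch '[{"jaw":255,"x":0,"y":0,"z":0.3,"ax":0,"ay":0,"az":0},{"jaw":255,"x":0,"y":0,"z":0.7,"ax":0,"ay":0,"az":0},{"jaw":255,"x":0,"y":0,"z":0.8,"ax":0,"ay":0,"az":0},{"jaw":255,"x":0,"y":0,"z":0.8,"ax":0,"ay":0,"az":0},{"jaw":255,"x":0,"y":0,"z":0.8,"ax":0,"ay":0,"az":0},{"jaw":255,"x":0,"y":0,"z":0.7,"ax":0,"ay":0,"az":0},{"jaw":255,"x":0,"y":0,"z":0.3,"ax":0,"ay":0,"az":0},{"jaw":255,"x":0,"y":0,"z":0,"ax":0,"ay":0,"az":0}]';python3 st.py
```

```text
time_s: 42.15
tcp_pos: [0.4626, -0.2465, 0.1404]
ee_rot: [[-1.0, 0.002, 0.008], [0.002, 1.0, -0.003], [-0.008, -0.003, -1.0]]
wrist_force: [0.5, -0.4, 1.1]
gripper_width: 0.339
42.15 [ 0.4626 -0.2465  0.1404] yawY 89.88 z [ 0.0078 -0.003  -1.    ] F [ 0.5232 -0.4478  1.149 ] w 0.339 j [-10.3  16.5 -20.7   0.1 -52.2 -79.9]
time_s: 43.15
tcp_pos: [0.4572, -0.2442, 0.4066]
ee_rot: [[-1.0, 0.004, -0.004], [0.004, 1.0, 0.004], [0.004, 0.004, -1.0]]
wrist_force: [0.6, 0.5, -3.1]
gripper_width: 0.34
43.15 [ 0.4572 -0.2442  0.4066] yawY 89.8 z [-0.0042  0.0038 -1.    ] F [ 0.5649  0.4581 -3.1454] w 0.34 j [-10.3   7.4   6.5  -0.2 -89.3 -79.9]
```

```bash
python3 -m inch '[{"jaw":255,"x":0.2,"y":0.4,"z":0,"ax":0,"ay":0,"az":0},{"jaw":255,"x":0.4,"y":0.75,"z":0,"ax":0,"ay":0,"az":0},{"jaw":255,"x":0.4,"y":0.75,"z":0,"ax":0,"ay":0,"az":0},{"jaw":255,"x":0.4,"y":0.75,"z":0,"ax":0,"ay":0,"az":0},{"jaw":255,"x":0.4,"y":0.75,"z":0,"ax":0,"ay":0,"az":0},{"jaw":255,"x":0.4,"y":0.75,"z":0,"ax":0,"ay":0,"az":0},{"jaw":255,"x":0.4,"y":0.75,"z":0,"ax":0,"ay":0,"az":0},{"jaw":255,"x":0.2,"y":0.7,"z":0,"ax":0,"ay":0,"az":0},{"jaw":255,"x":0,"y":0.3,"z":0,"ax":0,"ay":0,"az":0},{"jaw":255,"x":0,"y":0,"z":0,"ax":0,"ay":0,"az":0},{"jaw":255,"x":0,"y":0,"z":0,"ax":0,"ay":0,"az":0}]';python3 st.py
```

```text
time_s: 44.52
tcp_pos: [0.6233, 0.1218, 0.3832]
ee_rot: [[-0.999, 0.007, -0.041], [0.007, 1.0, 0.001], [0.041, 0.001, -0.999]]
wrist_force: [0.0, -0.4, -1.5]
gripper_width: 0.34
44.52 [0.6233 0.1218 0.3832] yawY 89.58 z [-0.0412  0.0013 -0.9992] F [ 0.0443 -0.3772 -1.5249] w 0.34 j [  25.1   21.3   22.1   -1.1  -92.9 -115.6]
```

```bash
python3 -m inch '[{"jaw":255,"x":0.02,"y":-0.05,"z":0,"ax":0,"ay":-0.24,"az":0.03},{"jaw":255,"x":0,"y":0,"z":-0.3,"ax":0,"ay":0,"az":0},{"jaw":255,"x":0,"y":0,"z":-0.6,"ax":0,"ay":0,"az":0},{"jaw":255,"x":0,"y":0,"z":-0.6,"ax":0,"ay":0,"az":0},{"jaw":255,"x":0,"y":0,"z":-0.5,"ax":0,"ay":0,"az":0},{"jaw":255,"x":0,"y":0,"z":-0.2,"ax":0,"ay":0,"az":0},{"jaw":255,"x":0,"y":0,"z":0,"ax":0,"ay":0,"az":0},{"jaw":255,"x":0,"y":0,"z":0,"ax":0,"ay":0,"az":0}]';python3 st.py;python3 - <<'E'
from h import *
snap('scene','s25',(260,140,400,245))
E
```

```text
time_s: 45.52
tcp_pos: [0.6233, 0.1075, 0.2541]
ee_rot: [[-1.0, 0.014, 0.011], [0.014, 1.0, 0.002], [-0.011, 0.003, -1.0]]
wrist_force: [-1.3, 0.4, -2.0]
gripper_width: 0.336
45.52 [0.6233 0.1075 0.2541] yawY 89.2 z [ 0.0111  0.0025 -0.9999] F [-1.2526  0.4085 -1.9587] w 0.336 j [  24.5   21.4    3.9    0.1  -71.9 -115.3]
```

View pics/s25.png

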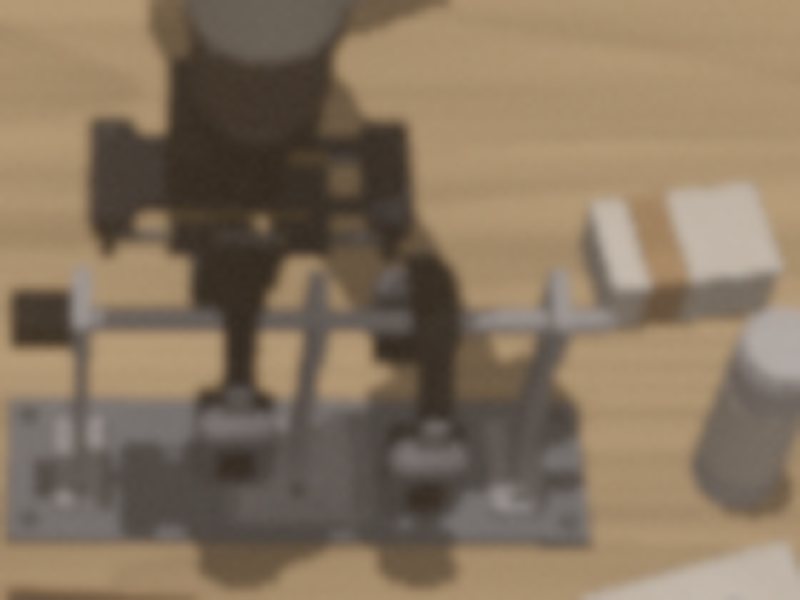

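```bash
python3 -m inch '[{"jaw":255,"x":0,"y":0.1,"z":-0.15,"ax":0,"ay":0.06,"az":0.07},{"jaw":255,"x":0,"y":0,"z":-0.2,"ax":0,"ay":0,"az":0},{"jaw":255,"x":0,"y":0,"z":-0.2,"ax":0,"ay":0,"az":0},{"jaw":255,"x":0,"y":0,"z":-0.05,"ax":0,"ay":0,"az":0},{"jaw":255,"x":0,"y":0,"z":0,"ax":0,"ay":0,"az":0},{"jaw":255,"x":0,"y":0,"z":0,"ax":0,"ay":0,"az":0}]';python3 st.py
```

```text
time_s: 46.32
tcp_pos: [0.6238, 0.1146, 0.2167]
ee_rot: [[-1.0, 0.0, 0.002], [0.0, 1.0, 0.003], [-0.002, 0.003, -1.0]]
wrist_force: [-0.7, 0.6, -2.0]
gripper_width: 0.34
46.33 [0.6238 0.1146 0.2167] yawY 90.0 z [ 0.0019  0.0032 -1.    ] F [-0.7076  0.5524 -2.033 ] w 0.34 j [  24.9   23.1    1.3   -0.1  -68.  -114.9]
```

```bash
python3 -m inch '[{"jaw":255,"x":0,"y":0,"z":-0.04,"ax":0,"ay":0,"az":0},{"jaw":255,"x":0,"y":0,"z":0,"ax":0,"ay":0,"az":0}]';python3 st.py
```

```text
time_s: 46.58
tcp_pos: [0.6241, 0.1146, 0.2148]
ee_rot: [[-1.0, 0.0, 0.003], [0.0, 1.0, 0.004], [-0.003, 0.004, -1.0]]
wrist_force: [0.5, -0.4, -1.9]
gripper_width: 0.338
46.58 [0.6241 0.1146 0.2148] yawY 89.99 z [ 0.003   0.0037 -1.    ] F [ 0.5479 -0.3588 -1.8567] w 0.338 j [  24.9   23.2    1.1   -0.1  -67.7 -114.9]
```

```bash
python3 -m inch '[{"jaw":255,"x":0,"y":0,"z":-0.02,"ax":0,"ay":0,"az":0},{"jaw":140,"x":0,"y":0,"z":0,"ax":0,"ay":0,"az":0},{"jaw":138,"x":0,"y":0,"z":0,"ax":0,"ay":0,"az":0},{"jaw":138,"x":0,"y":0,"z":0,"ax":0,"ay":0,"az":0},{"jaw":138,"x":0,"y":0,"z":0,"ax":0,"ay":0,"az":0},{"jaw":138,"x":0,"y":0,"z":0.15,"ax":0,"ay":0,"az":0},{"jaw":138,"x":0,"y":0,"z":0.3,"ax":0,"ay":0,"az":0},{"jaw":138,"x":0,"y":0,"z":0.6,"ax":0,"ay":0,"az":0},{"jaw":138,"x":0,"y":0,"z":0.6,"ax":0,"ay":0,"az":0},{"jaw":80,"x":0,"y":0,"z":0,"ax":0,"ay":0,"az":0}]';python3 st.py;python3 - <<'E'
from h import *
snap('scene','s26',(260,140,400,245))
E
```

```text
time_s: 47.82
tcp_pos: [0.6253, 0.1144, 0.3205]
ee_rot: [[-1.0, -0.001, 0.01], [-0.001, 1.0, 0.004], [-0.01, 0.004, -1.0]]
wrist_force: [-0.2, -0.5, -0.3]
gripper_width: 0.513
47.83 [0.6253 0.1144 0.3205] yawY 90.03 z [ 0.0097  0.0041 -0.9999] F [-0.2462 -0.5036 -0.3416] w 0.513 j [  24.9   20.2   11.5    0.   -80.7 -114.9]
```

View pics/s26.png

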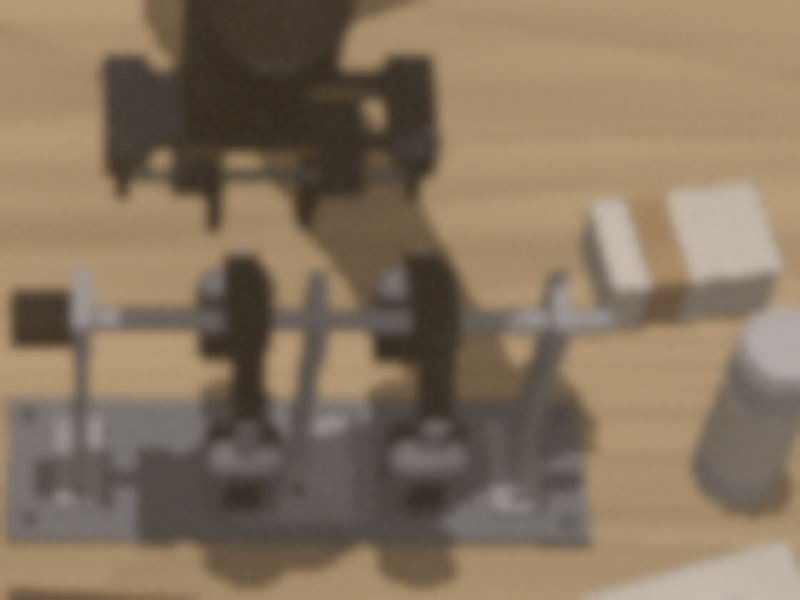

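```bash
python3 -m inch '[{"jaw":40,"x":0,"y":-0.5,"z":0,"ax":0,"ay":0.05,"az":0},{"jaw":40,"x":0,"y":-0.9,"z":0,"ax":0,"ay":0,"az":-0.1},{"jaw":40,"x":0,"y":-0.9,"z":0,"ax":0,"ay":0,"az":-0.1},{"jaw":40,"x":-0.05,"y":-0.9,"z":0,"ax":0,"ay":0,"az":-0.1},{"jaw":40,"x":-0.05,"y":-0.9,"z":0,"ax":0,"ay":0,"az":0},{"jaw":40,"x":-0.05,"y":-0.9,"z":0,"ax":0,"ay":0,"az":0},{"jaw":40,"x":-0.05,"y":-0.9,"z":0,"ax":0,"ay":0,"az":0},{"jaw":40,"x":-0.05,"y":-0.9,"z":0,"ax":0,"ay":0,"az":0},{"jaw":40,"x":0,"y":-0.8,"z":-0.2,"ax":0,"ay":0,"az":0},{"jaw":40,"x":0,"y":-0.5,"z":-0.3,"ax":0,"ay":0,"az":0},{"jaw":40,"x":0,"y":0,"z":0,"ax":0,"ay":0,"az":0},{"jaw":40,"x":0,"y":0,"z":0,"ax":0,"ay":0,"az":0}]';python3 st.py
```

```text
time_s: 49.38
tcp_pos: [0.6016, -0.3843, 0.2723]
ee_rot: [[-0.998, 0.051, -0.027], [0.051, 0.999, 0.01], [0.028, 0.009, -1.0]]
wrist_force: [0.6, -0.5, 0.4]
gripper_width: 0.847
49.38 [ 0.6016 -0.3843  0.2723] yawY 87.05 z [-0.0274  0.0103 -0.9996] F [ 0.5656 -0.4612  0.3562] w 0.847 j [-19.6  30.7  21.5  -0.  -82.4 -73.3]
```

```bash
python3 -m inch '[{"jaw":40,"x":0.06,"y":-0.05,"z":0,"ax":-0.06,"ay":-0.15,"az":0},{"jaw":40,"x":0,"y":0,"z":-0.3,"ax":0,"ay":0,"az":0},{"jaw":40,"x":0,"y":0,"z":-0.5,"ax":0,"ay":0,"az":0},{"jaw":40,"x":0,"y":0,"z":-0.5,"ax":0,"ay":0,"az":0},{"jaw":40,"x":0,"y":0,"z":0,"ax":0,"ay":0,"az":0},{"jaw":40,"x":0,"y":0,"z":0,"ax":0,"ay":0,"az":0}]';python3 st.py;python3 - <<'E'
from h import *
snap('scene','s27',(120,140,260,245));snap('top','t27',(320,140,420,215))
E
```

```text
time_s: 50.12
tcp_pos: [0.6093, -0.3826, 0.2004]
ee_rot: [[-0.999, 0.043, 0.015], [0.043, 0.999, -0.007], [-0.015, -0.006, -1.0]]
wrist_force: [0.7, 0.2, 1.6]
gripper_width: 0.846
50.12 [ 0.6093 -0.3826  0.2004] yawY 87.55 z [ 0.0145 -0.0071 -0.9999] F [0.6754 0.2347 1.5829] w 0.846 j [-19.2  31.7  13.    0.1 -70.4 -73.2]
```

View pics/s27.png

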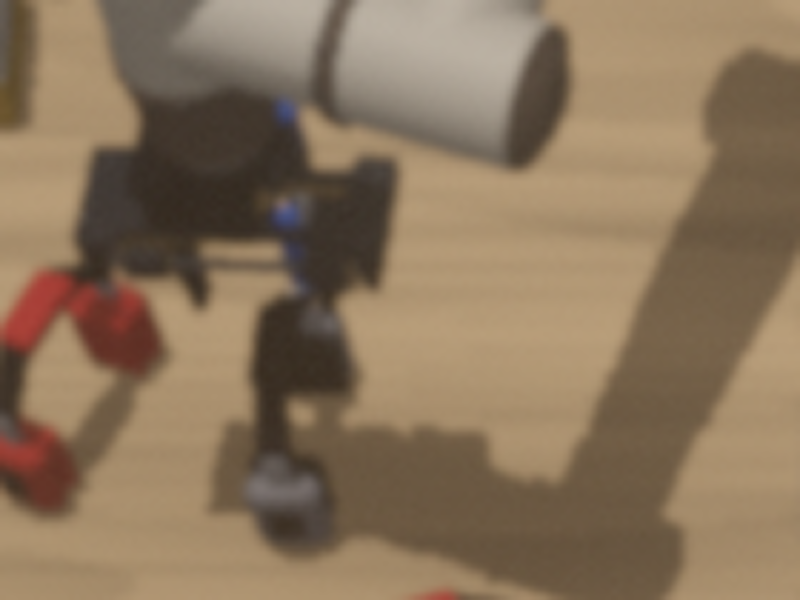

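View pics/t27.png

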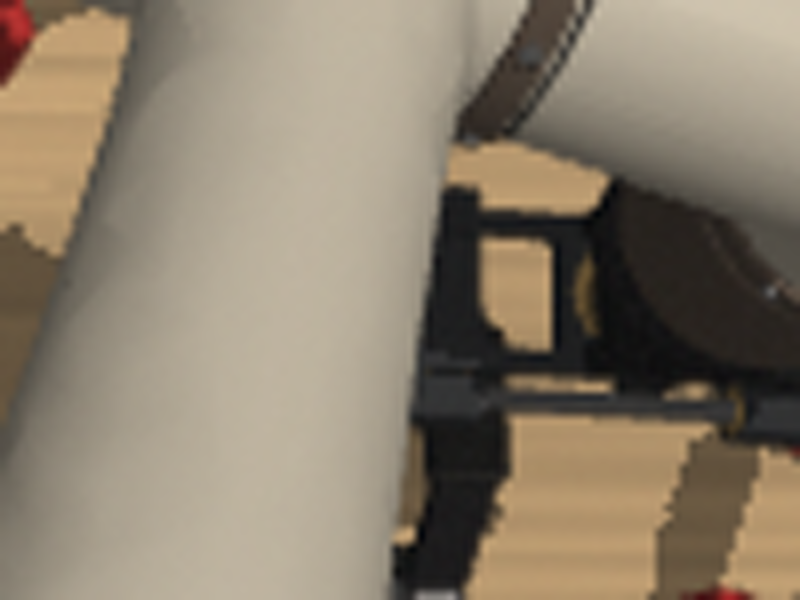

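```bash
python3 - <<'E'
from h import *
f=lambda p:((p-np.array([120,140])+.41)*5.714)
for X in ((.6093,-.3826,.2004),(.6093,-.3826-.037,.2004),(.6093,-.3826+.037,.2004),(.6066,-.387,.151),(.5766,-.387,.151),(.6366,-.387,.151)): print(X,f(proj('scene',X)), (proj('top',X)-np.array([320,140])+.44)*8)
im=cv2.imread('pics/s27_raw.png')[165:215,150:200].astype(float); cv2.imwrite('pics/c7.png',cv2.resize((255*np.clip(im/100,0,1)**.6).astype(np.uint8),None,fx=11,fy=11,interpolation=cv2.INTER_CUBIC))
E
```

```text
(0.6093, -0.3826, 0.2004) [263.17002656 302.48191125] [503.78767138 367.87305179]
(0.6093, -0.4196, 0.2004) [205.49074142 302.37416709] [609.08885844 369.19333252]
(0.6093, -0.3456, 0.2004) [320.87649192 302.58970618] [398.41607078 366.55188822]
(0.6066, -0.387, 0.151) [270.08779644 339.5609043 ] [466.82153841 403.38311632]
(0.5766, -0.387, 0.151) [274.99528256 300.96785979] [471.33460918 483.88837872]
(0.6366, -0.387, 0.151) [265.09699659 378.80913768] [462.35779725 323.75780777]
```

View pics/c7.png

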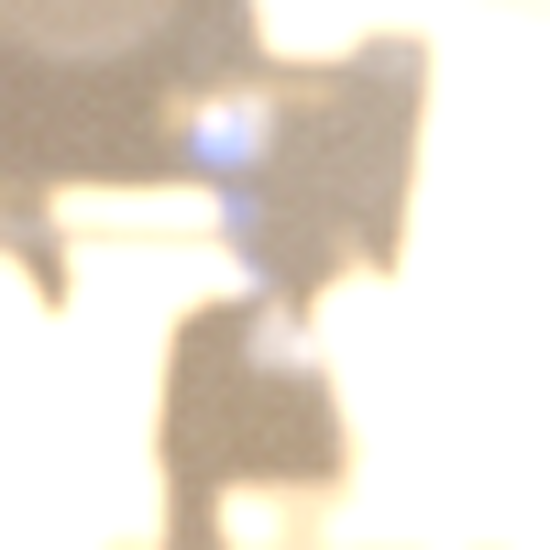

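```bash
python3 -m inch '[{"jaw":40,"x":-0.02,"y":-0.07,"z":-0.2,"ax":0.04,"ay":0.08,"az":-0.04},{"jaw":40,"x":0,"y":0,"z":-0.4,"ax":0,"ay":0,"az":0},{"jaw":40,"x":0,"y":0,"z":-0.35,"ax":0,"ay":0,"az":0},{"jaw":40,"x":0,"y":0,"z":0,"ax":0,"ay":0,"az":0},{"jaw":40,"x":0,"y":0,"z":0,"ax":0,"ay":0,"az":0}]';python3 st.py
```

```text
time_s: 50.85
tcp_pos: [0.6091, -0.3888, 0.1437]
ee_rot: [[-0.999, 0.052, 0.004], [0.052, 0.999, -0.001], [-0.004, -0.001, -1.0]]
wrist_force: [0.9, 0.6, 0.9]
gripper_width: 0.841
50.85 [ 0.6091 -0.3888  0.1437] yawY 87.02 z [ 0.0038 -0.0012 -1.    ] F [0.918 0.584 0.885] w 0.841 j [-19.8  34.5   9.9  -0.  -65.1 -73.2]
```

```bash
python3 -m inch '[{"jaw":255,"x":0,"y":0,"z":-0.07,"ax":0,"ay":0,"az":0},{"jaw":255,"x":0,"y":0,"z":0,"ax":0,"ay":0,"az":0},{"jaw":255,"x":0,"y":0,"z":0,"ax":0,"ay":0,"az":0},{"jaw":255,"x":0,"y":0,"z":0,"ax":0,"ay":0,"az":0},{"jaw":255,"x":0,"y":0,"z":0,"ax":0,"ay":0,"az":0},{"jaw":255,"x":0,"y":0,"z":0,"ax":0,"ay":0,"az":0},{"jaw":255,"x":0,"y":0,"z":0,"ax":0,"ay":0,"az":0},{"jaw":255,"x":0,"y":0,"z":0,"ax":0,"ay":0,"az":0}]';python3 st.py; python3 -m inch '[{"jaw":255,"x":0,"y":0,"z":0.3,"ax":0,"ay":0,"az":0},{"jaw":255,"x":0,"y":0,"z":0.7,"ax":0,"ay":0,"az":0.1},{"jaw":255,"x":0,"y":0,"z":0.8,"ax":0,"ay":0,"az":0.1},{"jaw":255,"x":0,"y":0,"z":0.8,"ax":0,"ay":0,"az":0.1},{"jaw":255,"x":0,"y":0,"z":0.8,"ax":0,"ay":0,"az":0},{"jaw":255,"x":0,"y":0,"z":0.8,"ax":0,"ay":0,"az":0},{"jaw":255,"x":0,"y":0,"z":0.3,"ax":0,"ay":0,"az":0},{"jaw":255,"x":0,"y":0,"z":0,"ax":0,"ay":0,"az":0}]';python3 st.py
```

```text
time_s: 51.85
tcp_pos: [0.6102, -0.3893, 0.1421]
ee_rot: [[-0.999, 0.052, 0.008], [0.052, 0.999, -0.003], [-0.008, -0.002, -1.0]]
wrist_force: [-1.2, 0.9, 0.1]
gripper_width: 0.34
51.85 [ 0.6102 -0.3893  0.1421] yawY 87.03 z [ 0.0078 -0.0029 -1.    ] F [-1.2075  0.8995  0.1136] w 0.34 j [-19.8  34.6   9.7   0.  -64.7 -73.2]
time_s: 52.85
tcp_pos: [0.6054, -0.3877, 0.4256]
ee_rot: [[-1.0, -0.001, 0.008], [-0.001, 1.0, -0.003], [-0.008, -0.003, -1.0]]
wrist_force: [-0.2, 0.0, -2.7]
gripper_width: 0.341
52.85 [ 0.6054 -0.3877  0.4256] yawY 90.07 z [ 0.0078 -0.0028 -1.    ] F [-0.1512  0.0284 -2.6701] w 0.341 j [ -19.8   30.3   41.7    0.  -101.   -70.1]
```

```bash
python3 -m inch '[{"jaw":255,"x":0,"y":0.4,"z":0,"ax":0,"ay":0,"az":0},{"jaw":255,"x":0,"y":0.8,"z":0,"ax":0,"ay":0,"az":0},{"jaw":255,"x":0.05,"y":0.9,"z":0,"ax":0,"ay":0,"az":0},{"jaw":255,"x":0.1,"y":0.9,"z":0,"ax":0,"ay":0,"az":0},{"jaw":255,"x":0.1,"y":0.9,"z":0,"ax":0,"ay":0,"az":0},{"jaw":255,"x":0.1,"y":0.9,"z":0,"ax":0,"ay":0,"az":0},{"jaw":255,"x":0.1,"y":0.9,"z":0,"ax":0,"ay":0,"az":0},{"jaw":255,"x":0.1,"y":0.8,"z":0,"ax":0,"ay":0,"az":0},{"jaw":255,"x":0,"y":0.6,"z":0,"ax":0,"ay":0,"az":0},{"jaw":255,"x":0,"y":0.2,"z":0,"ax":0,"ay":0,"az":0},{"jaw":255,"x":0,"y":0,"z":0,"ax":0,"ay":0,"az":0},{"jaw":255,"x":0,"y":0,"z":0,"ax":0,"ay":0,"az":0}]';python3 st.py
```

```text
time_s: 54.35
tcp_pos: [0.631, 0.0629, 0.41]
ee_rot: [[-1.0, 0.002, -0.019], [0.002, 1.0, 0.0], [0.019, 0.0, -1.0]]
wrist_force: [0.1, -0.6, -2.1]
gripper_width: 0.341
54.35 [0.631  0.0629 0.41  ] yawY 89.91 z [-0.0189  0.0001 -0.9998] F [ 0.0675 -0.5814 -2.0574] w 0.341 j [  20.1   20.6   24.4   -0.4  -94.8 -110.2]
```

```bash
python3 -m inch '[{"jaw":255,"x":-0.06,"y":-0.1,"z":-0.2,"ax":0,"ay":-0.11,"az":0},{"jaw":255,"x":0,"y":0,"z":-0.3,"ax":0,"ay":0,"az":0},{"jaw":255,"x":0,"y":0,"z":0,"ax":0,"ay":0,"az":0},{"jaw":255,"x":0,"y":0,"z":0,"ax":0,"ay":0,"az":0}]';python3 st.py
```

```text
time_s: 54.85
tcp_pos: [0.6275, 0.0513, 0.3808]
ee_rot: [[-1.0, 0.008, 0.003], [0.008, 1.0, -0.001], [-0.003, -0.001, -1.0]]
wrist_force: [0.3, 0.1, -1.6]
gripper_width: 0.338
54.85 [0.6275 0.0513 0.3808] yawY 89.53 z [ 0.0026 -0.0008 -1.    ] F [ 0.2656  0.053  -1.6269] w 0.338 j [  19.4   19.3   18.3    0.1  -88.9 -109.9]
```

```bash
python3 -m inch '[{"jaw":255,"x":0,"y":0.02,"z":-0.2,"ax":0,"ay":0.02,"az":0.05},{"jaw":255,"x":0,"y":0,"z":-0.4,"ax":0,"ay":0,"az":0},{"jaw":255,"x":0,"y":0,"z":-0.5,"ax":0,"ay":0,"az":0},{"jaw":255,"x":0,"y":0,"z":-0.5,"ax":0,"ay":0,"az":0},{"jaw":255,"x":0,"y":0,"z":-0.3,"ax":0,"ay":0,"az":0},{"jaw":255,"x":0,"y":0,"z":0,"ax":0,"ay":0,"az":0},{"jaw":255,"x":0,"y":0,"z":0,"ax":0,"ay":0,"az":0}]';python3 st.py;python3 - <<'E'
from h import *
snap('scene','s28',(260,140,400,245))
E
```

```text
time_s: 55.72
tcp_pos: [0.6281, 0.0523, 0.2636]
ee_rot: [[-1.0, -0.002, 0.002], [-0.002, 1.0, 0.001], [-0.002, 0.001, -1.0]]
wrist_force: [-0.3, -0.1, -1.4]
gripper_width: 0.343
55.73 [0.6281 0.0523 0.2636] yawY 90.1 z [ 0.0022  0.0005 -1.    ] F [-0.3258 -0.1463 -1.4487] w 0.343 j [  19.5   21.2    5.     0.   -73.7 -109.4]
```

View pics/s28.png

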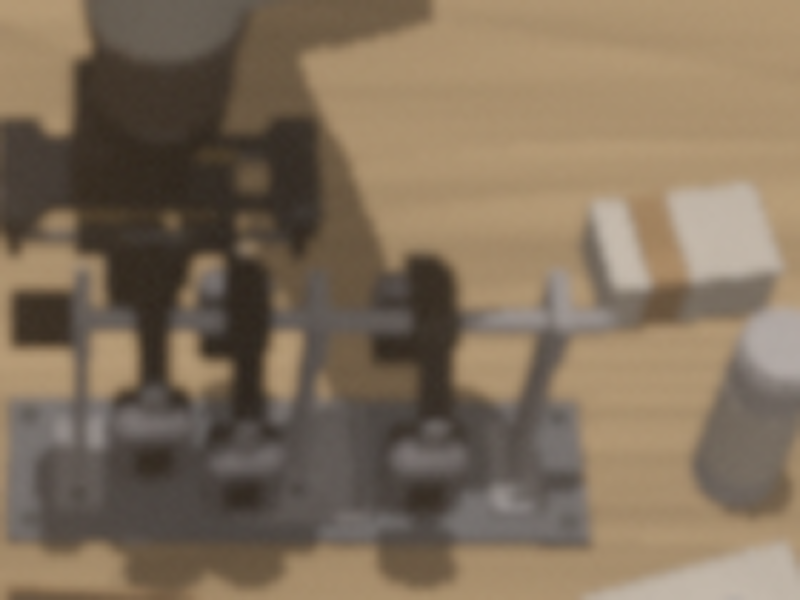

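```bash
python3 -m inch '[{"jaw":255,"x":0,"y":0,"z":-0.3,"ax":0,"ay":0,"az":0},{"jaw":255,"x":0,"y":0,"z":-0.3,"ax":0,"ay":0,"az":0},{"jaw":255,"x":0,"y":0,"z":-0.15,"ax":0,"ay":0,"az":0},{"jaw":255,"x":0,"y":0,"z":0,"ax":0,"ay":0,"az":0},{"jaw":255,"x":0,"y":0,"z":0,"ax":0,"ay":0,"az":0}]';python3 st.py
```

```text
time_s: 56.4
tcp_pos: [0.631, 0.0529, 0.2234]
ee_rot: [[-1.0, -0.002, 0.013], [-0.002, 1.0, 0.003], [-0.013, 0.003, -1.0]]
wrist_force: [-0.6, -0.5, -2.5]
gripper_width: 0.341
56.4 [0.631  0.0529 0.2234] yawY 90.14 z [ 0.0129  0.003  -0.9999] F [-0.5991 -0.4565 -2.518 ] w 0.341 j [  19.5   22.4    1.1    0.1  -68.  -109.3]
```

```bash
python3 -m inch '[{"jaw":255,"x":-0.05,"y":0,"z":-0.1,"ax":0,"ay":0.07,"az":0},{"jaw":255,"x":0,"y":0,"z":-0.02,"ax":0,"ay":0,"az":0},{"jaw":255,"x":0,"y":0,"z":0,"ax":0,"ay":0,"az":0}]';python3 st.py
```

```text
time_s: 56.78
tcp_pos: [0.6284, 0.0531, 0.2171]
ee_rot: [[-1.0, -0.002, 0.002], [-0.002, 1.0, 0.004], [-0.002, 0.004, -1.0]]
wrist_force: [-0.4, -0.2, -1.3]
gripper_width: 0.346
56.77 [0.6284 0.0531 0.2171] yawY 90.14 z [ 0.0021  0.0036 -1.    ] F [-0.4341 -0.2207 -1.2991] w 0.346 j [  19.4   22.7    0.8   -0.2  -67.9 -109.2]
```

Near contact; lower 1 mm, release, rise and withdraw.

```bash
python3 -m inch '[{"jaw":255,"x":0,"y":0,"z":-0.02,"ax":0,"ay":0,"az":0},{"jaw":140,"x":0,"y":0,"z":0,"ax":0,"ay":0,"az":0},{"jaw":138,"x":0,"y":0,"z":0,"ax":0,"ay":0,"az":0},{"jaw":138,"x":0,"y":0,"z":0,"ax":0,"ay":0,"az":0},{"jaw":138,"x":0,"y":0,"z":0,"ax":0,"ay":0,"az":0},{"jaw":138,"x":0,"y":0,"z":0.15,"ax":0,"ay":0,"az":0},{"jaw":138,"x":0,"y":0,"z":0.3,"ax":0,"ay":0,"az":0},{"jaw":138,"x":0,"y":0,"z":0.6,"ax":0,"ay":0,"az":0},{"jaw":138,"x":0,"y":0,"z":0.6,"ax":0,"ay":0,"az":0},{"jaw":138,"x":0,"y":0,"z":0.2,"ax":0,"ay":0,"az":0}]';python3 st.py;python3 -m inch '[{"jaw":80,"x":-0.5,"y":-0.6,"z":0,"ax":0,"ay":0,"az":0},{"jaw":80,"x":-0.5,"y":-0.8,"z":0,"ax":0,"ay":0,"az":0},{"jaw":80,"x":-0.5,"y":-0.8,"z":0,"ax":0,"ay":0,"az":0},{"jaw":80,"x":-0.5,"y":-0.8,"z":0,"ax":0,"ay":0,"az":0},{"jaw":80,"x":-0.5,"y":-0.8,"z":0,"ax":0,"ay":0,"az":0},{"jaw":80,"x":-0.5,"y":-0.8,"z":0,"ax":0,"ay":0,"az":0},{"jaw":80,"x":-0.3,"y":-0.8,"z":0,"ax":0,"ay":0,"az":0},{"jaw":80,"x":0,"y":-0.5,"z":0,"ax":0,"ay":0,"az":0},{"jaw":80,"x":0,"y":0,"z":0,"ax":0,"ay":0,"az":0},{"jaw":80,"x":0,"y":0,"z":0,"ax":0,"ay":0,"az":0}]';python3 st.py; python3 - <<'E'
from h import *
snap('scene','s30',(240,140,380,245));snap('top','t30',(120,130,300,265)); snap('top','t30f');snap('scene','s30f')
E
```

```text
time_s: 58.02
tcp_pos: [0.629, 0.0526, 0.3335]
ee_rot: [[-1.0, -0.003, 0.006], [-0.003, 1.0, 0.003], [-0.006, 0.003, -1.0]]
wrist_force: [0.6, -0.3, 0.7]
gripper_width: 0.455
58.02 [0.629  0.0526 0.3335] yawY 90.18 z [ 0.0059  0.0028 -1.    ] F [ 0.5858 -0.2646  0.6629] w 0.455 j [  19.4   19.7   12.5   -0.   -82.5 -109.2]
time_s: 59.28
tcp_pos: [0.4203, -0.3081, 0.3275]
ee_rot: [[-1.0, -0.004, -0.002], [-0.004, 1.0, 0.007], [0.002, 0.007, -1.0]]
wrist_force: [0.5, -0.9, -0.4]
gripper_width: 0.688
59.27 [ 0.4203 -0.3081  0.3275] yawY 90.24 z [-0.0019  0.0074 -1.    ] F [ 0.5387 -0.8686 -0.3581] w 0.688 j [-18.6   8.6  -2.9  -0.4 -78.7 -71.1]
```

View pics/s30.png

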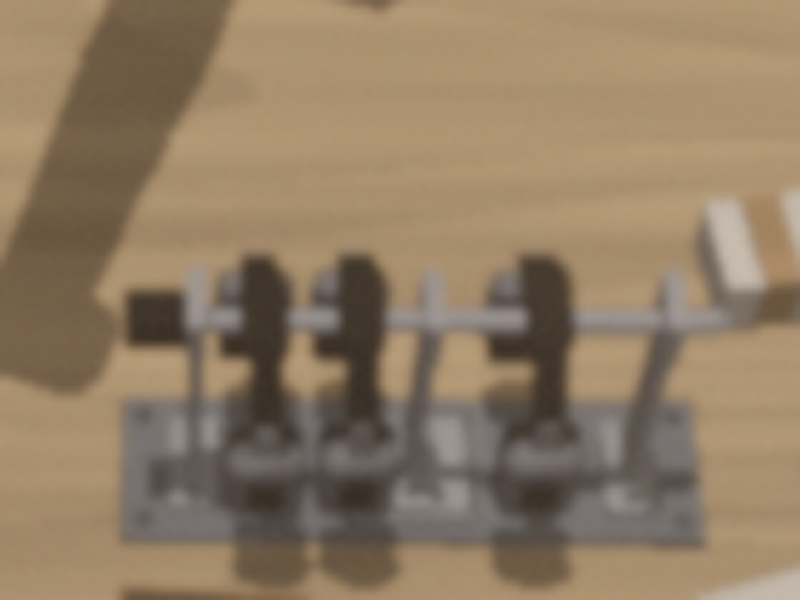

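View pics/t30.png

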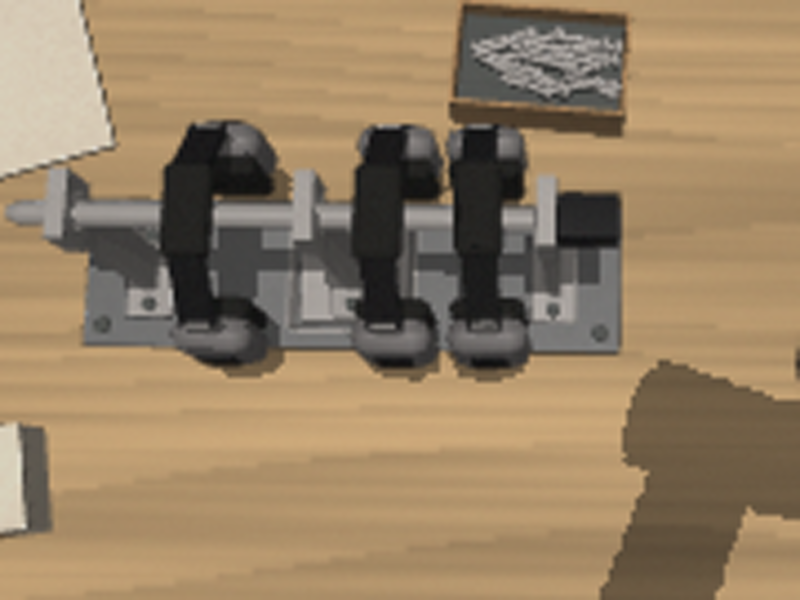

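View pics/t30f.png

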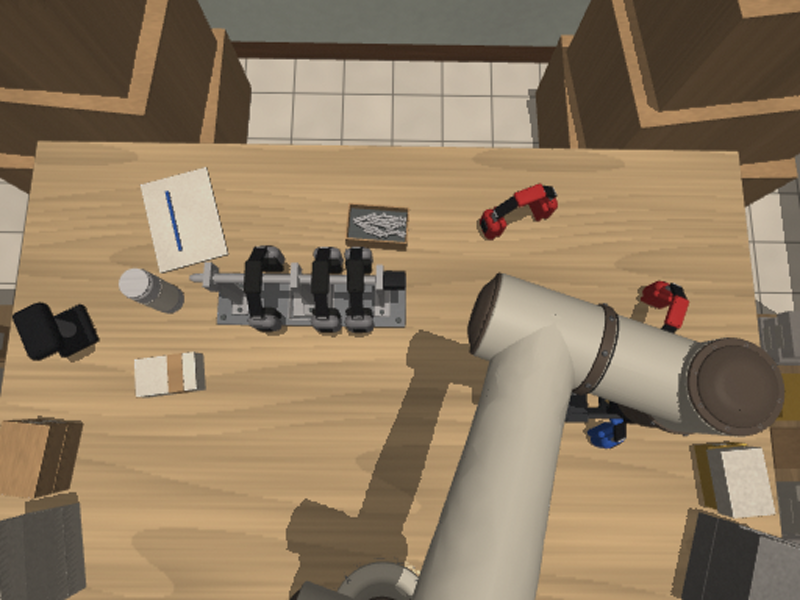

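```bash
python3 - <<'E'
from h import *
np.set_printoptions(precision=4,suppress=True)
s=800/180
f=lambda u,v:(120-.39+u/s,130-.39+v/s)
for nm,p in (('ear +y',(188,209)),('ear mid',(379,209)),('ear -y',(478,209))): print(nm,at('top',f(*p),.2245)-[.623,.1585,0.01])
print('head inner',at('top',f(557,220),.215)-[.623,.1585,.01],'tip',at('top',f(4,212),.2)-[.623,.1585,.01])
c=[at('top',f(*q),.227)[:2]-[.623,.1585] for q in((296,171),(319,173),(312,240),(292,238))]; print('sup',np.mean(c,0))
E
```

```text
ear +y [-0.0019  0.07    0.2145]
ear mid [-0.0003 -0.0469  0.2145]
ear -y [ 0.0005 -0.1076  0.2145]
head inner [-0.0036 -0.1559  0.205 ] tip [0.0005 0.1917 0.19  ]
sup [ 0.0008 -0.0018]
```

Every measured point is inside its limits, so I'm handing the job in.

```bash
python3 -c "
from station import *
print(finish_job())"; python3 st.py
```

```text
the job is handed in; nothing more can be done
None
the job is handed in; nothing more can be done
```

I handed the job in at about 59 s of the 210 s allowed. The centre support is in its seat, the rail is through all three eyes, and all three pairs of black ear defenders hang over the rail. I never touched the red and blue look-alikes, the carton, the bolt box or the spray can.

My last camera checks, in the seat frame, were all inside the limits:

| Check | Measured |
|---|---|
| Support eye, offset from centre | x +1 mm, y -2 mm |
| Rail head, inner face (y) | -156 mm, against the end bracket at -156 mm |
| Rail nose (y) | +192 mm |
| Ear defender crowns (y) | +70, -47 and -108 mm |
| Ear defender crowns (x) | within 2 mm of centre |

- **Assumed:** I did not measure the crown and rail heights at the end. I took them from the known sizes and confirmed by eye that the ear defenders hang level and clear of the counter.
- **Measurement error:** the picture measurements are good to only about 2–3 mm. For example, the visible rail length came out at 348 mm instead of 345 mm.
- **Failures:** none of my checks failed. One early move command was refused for missing fields, and nothing moved as a result. I saw no sign that the rail had been knocked aside.

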